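Zero the angle gauge on the grinder's sloping tool rest

ROBOT

A 6-joint arm with a two-finger parallel gripper is mounted at the origin on the work surface. World frame = base frame: x ahead of the robot, y to its left, z up, the work surface at z = 0. Lengths are in m, angles in rad, forces in N, time in s.
With the tool pointing down it reaches from about 0.275 to 1 m from the base axis. Payload 8.4 kg.
Tool frame: the origin (TCP) lies at the very end of the fingers, on their centre line; the grasp point (between the pads) lies 19 mm behind it; z points along the fingers, y is the direction in which the jaws open and shut (so a half turn about z gives the same grasp; the last joint's range is limited). The gripper opens to 85 mm and grips with 20 to 120 N. Pads are 22 mm wide; open, the fingers measure 114 mm over their backs; the gripper's body (76 mm by 85 mm) begins 54 mm behind the grasp point. The pads swing forward as they close: fully open they stand 13 mm farther back than shut.
Start: joints at [1.32, 0.353, 1.633, -0, 1.155, -0.002], TCP at [0.154, 0.606, 0.231] pointing down, gripper open.
Joint ranges: [-2.63, 2.63], [-0.92, 2.1], [0.06, 2.66], [-1.3, 4.44], [0, 2.69], [-3.02, 3.02]. Speed limits (rad/s): [2.22, 2.22, 2.79, 3.14, 3.14, 3.14].

INTERFACE

Orientations are given as a unit quaternion [x, y, z, w].
In Python, from workcell import manip, capture, calibration gives the robot as it stands. The module is installed in compiled form; this text tells all that it offers.
- The arm moves only by the shell command python3 -m jog 'ROWS' [OPENING]. ROWS is JSON, a list of rows, each an object with "dp": the shift along the tool's x, y, z in cm, a list of three; "rot": the turn, a rotation vector about the tool's x, y, z in rad, a list of three. In form: [{"dp": [dx, dy, dz], "rot": [rx, ry, rz]}, ...]. A call has 1 to 12 rows; each row is the pose to reach, as a shift and turn from the pose measured when the call began, along the tool's axes at that moment; what a row does not reach only later rows make up. A row lasts 1/10 s, in which the tool goes at most 50 mm and 8.59 degrees, less where a joint would pass 70% of its speed; a pose out of reach is approached as far as the arm can. A call with a gripper value outside its range is refused whole. OPENING is the finger opening in cm, from 0 to 8.54, set as the call begins (- or left out, the last holds). The fingers move at their own pace and stop on an object; the grip force is fixed at half the most. Time passes only in rows, so rows that repeat a pose let the fingers close. It gives the time, the measured TCP pose, the force and the opening at its end, in the units of the state.
- manip.state(): the state, without advancing time (a new reading comes with each control period).
- capture(name): name is "scene" or "side" or "wrist"; returns the picture (384x512x3 uint8, blue, green, red); there is no depth.
- calibration(name): a dict with "fx", "fy", "cx", "cy" (pixels), "position" and "orientation" of the camera in the world. Camera axes: x right, y up, looking along -z (the intrinsics and any distortion apply to the point x, -y, -z); pixel columns grow to the right and rows downward; lengths in m; the calibration is good to about 2 mm. A picture is of the moment at which its call begins: read the wrist's pose just before it. calibration takes no time and is no camera call; for the wrist camera it gives the pose at the moment of the call.
- manip.sign_off(): hands the job in, once; it reports no verdict.
The state is a dict: "time_s": time; "qpos": joint angles; "joint_vel": joint speeds; "joint_efforts": joint torques, N m; "tcp_pos": TCP position; "tool_rot": TCP orientation; "contact_force": force on the tool from outside, world axes, zero at the start; "torque": the same for the moment, N m; "grip_width": finger opening in m.
Only numpy, scipy, OpenCV 4.12 (cv2) and the standard library are available. Lean on these libraries where they do the work, as an engineer would, in place of code of your own. Each camera call takes 0.05 s, during which the arm holds its last target.

TASK

Set the digital angle gauge, without dropping it, on the sloping tool rest of the bench grinder: fully on the plate, base flat, its long side square against the raised lip. Once it sits there on its own, press its small sunken zero button all the way down with the slim-handled scriber, then stand the scriber back in the tool stand, fully down. Leave the angle of the rest and all the other loose things on the bench as they are.

Things in the scene. Friction and masses are not known exactly. Their poses are not given: they have to be found in the camera images.
- gauge: digital angle gauge: grey block, dark steel base, display on top; 34 mm (x) by 52 mm (y, long side) by 40 mm high. Origin: centre of its underside; z out of its top. Stands on the bench at any yaw, in a spot it may swap with the tin or offcut. Its top has a round 12 mm recess centred 13 mm towards +y, zero button inside; display on the -y half. About 180 g. Either way round on the rest is fine.
- zero_top (a point): centre of the top of the zero button, a black round cap 9.6 mm across, 3.5 mm below the gauge's top face when not pressed; z points out of the recess (same axes as the gauge). Too deep and narrow for a finger.
- zero (a joint): travel of the zero button in m: 0 when released, 0.003 fully pressed; it springs back; fully down takes about 4 N.
- rest_top (a point): centre of the flat upper face, 40 mm (x) by 110 mm (y), of the tilting steel tool rest before the wheel. x uphill to the wheel, -x downhill roughly to the robot, z square out of the face. A lip 4 mm thick, 8 mm high runs along the downhill edge, inner side at x = -20 mm. About 120 mm above the bench, sloping 23 to 34 degrees, clamped. Gauge well placed: its origin at x -3 mm, z 0.
- grinder: bench grinder, fixed. Origin on the bench below the rest's tilt axis (95 mm up, 25 mm below the plate's face); x to the grinder, y along its shaft. Wheel 150 mm across, 25 wide, centre x 130, y 0, z 140 mm, guard of radius 90 on its far side; motor and base x 45 to 215, y 45 to 215, up to z 200 mm; second wheel at y 257.
- scriber: scriber with slim straight wooden handle, 115 mm long. Origin: the tip; z from the tip up along the handle. Round-ended steel shaft 6 mm across, z 0 to 55 mm; brass collar 22 mm across, z 55 to 60; handle 15 mm across, z 60 to 115. About 45 g. Stands upright in either of the stand's two holes, hanging by its collar.
- stand: wooden tool stand, fixed: a block 46 mm (x) by 110 mm (y) by 62 mm high (z), origin at the centre of its underside. Two vertical holes 13 mm across and 58 mm deep at y = +30 and -30 mm, x = 0. A tool fully down has its collar on the block's top (its tip 7 mm above the underside).
- awl: awl standing in the stand's other hole: same shaft and collar as the scriber, but a round ball handle 28 mm across, 94 mm long in all; origin at its tip. Leave it.
- tin: bare metal tin, 60 mm across, 55 mm high, origin at the underside's centre. Leave it.
- offcut: plain wooden block 36 x 54 x 38 mm, origin at the underside's centre. Leave it.
- bowl: turned wooden bowl, 100 mm across, 40 mm high, origin at the underside's centre. Leave it.
- blank: round wooden disc 100 mm across, 26 mm thick, origin at the underside's centre. Leave it.
- gouge: hand tool 220 mm long with a dark handle, lying on the bench, origin under its middle. Leave it.
There are look-alikes about, which are no part of the job. Of the things that look like the gauge, take the one that is farthest to the robot's right at the start.

How it is judged:
By the outcome, as a careful person would: the job done as asked, in the order asked, and still so for the second after the job is handed in, with the robot touching nothing.
It also fails if it takes over 64 s, if anything falls off the work surface, if the arm or the gripper's body presses on something with over 40 N, if the wrist force passes 120 N, or if a joint passes its speed limit or range.

## Working session

There is one attempt and no reset: what is moved stays moved. The work goes in short steps, Python scripts to look and compute and a shell command to move; the robot and the scene stay as the last step left them, time stands still between calls to the robot, and variables do not carry over. Pictures are saved under pics/ and viewed, and the job is handed in when it is done.

```bash
ls; mkdir -p pics; python3 - <<'E'
from workcell import manip, capture, calibration
import cv2
print(manip.state())
for n in ["scene","side","wrist"]:
    print(n,calibration(n)); cv2.imwrite(f"pics/{n}0.png",capture(n))
E
```

```text
pics
{'time_s': 0.0, 'qpos': array([ 1.31958847e+00,  3.53651346e-01,  1.63412365e+00,  4.89774131e-06,
        1.15519032e+00, -2.40374846e-03]), 'joint_vel': array([ 0.00055558, -0.00072941,  0.00066234, -0.00083483, -0.00153768,
        0.0007108 ]), 'joint_efforts': array([-9.53166455e-04, -6.05247188e+01, -3.42071378e+01,  3.01471061e-05,
        9.26936249e-03, -5.29559799e-06]), 'tcp_pos': array([0.15378791, 0.60530239, 0.23056417]), 'tool_rot': array([ 1.24082382e-01,  9.92271682e-01, -6.80535512e-04, -8.90192347e-05]), 'contact_force': array([ 0.4423309 , -1.42612213, -0.0179166 ]), 'torque': array([0.01376584, 0.02822591, 0.02957676]), 'grip_width': 0.08508250091981816}
scene {'fx': 346.89792462548917, 'fy': 346.89792462548917, 'cx': 254.12998789888047, 'cy': 195.47959344619366, 'position': array([ 1.13957984, -0.62922959,  0.69382367]), 'orientation': array([0.42479788, 0.17882064, 0.33051905, 0.82360616])}
side {'fx': 422.02777794038246, 'fy': 422.02777794038246, 'cx': 247.77431161391635, 'cy': 199.8463149089491, 'position': array([0.05552104, 0.79160498, 1.20836029]), 'orientation': array([-0.10417682,  0.33919297,  0.90115401, -0.24903166])}
wrist {'fx': 345.1651660923926, 'fy': 345.1651660923926, 'cx': 259.4156434498289, 'cy': 197.70267247388927, 'position': array([0.08138981, 0.62487842, 0.37289048]), 'orientation': array([-0.11859626, -0.09210795,  0.60698257,  0.78039939])}
```

View pics/scene0.png

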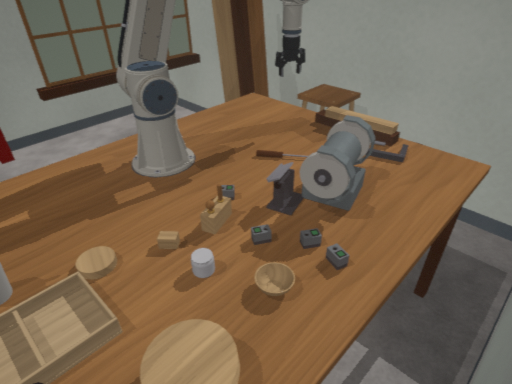

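View pics/side0.png

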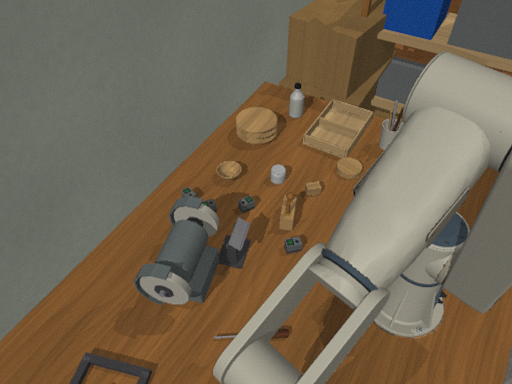

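View pics/wrist0.png

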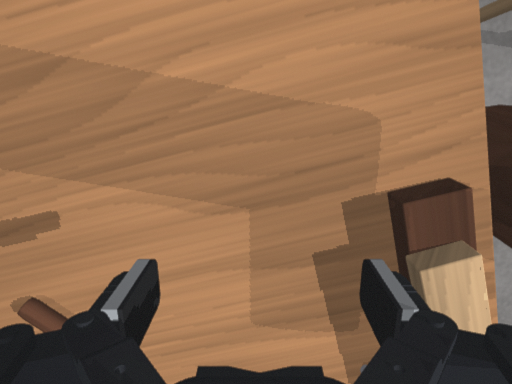

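```bash
cat > h.py <<'E'
import numpy as np, cv2
from scipy.spatial.transform import Rotation as R
from workcell import manip, capture, calibration
def ray(c,u,v):
    d=np.array([(u-c['cx'])/c['fx'],-(v-c['cy'])/c['fy'],-1.]); d=R.from_quat(c['orientation']).apply(d)
    return np.array(c['position']),d/np.linalg.norm(d)
def onz(c,u,v,z):
    p,d=ray(c,u,v); return p+d*(z-p[2])/d[2]
def proj(c,P):
    q=R.from_quat(c['orientation']).inv().apply(np.atleast_2d(P)-c['position'])
    return np.c_[c['cx']+c['fx']*q[:,0]/-q[:,2], c['cy']-c['fy']*q[:,1]/-q[:,2]]
def tri(obs):
    A=np.zeros((3,3));b=np.zeros(3)
    for c,u,v in obs:
        p,d=ray(c,u,v);M=np.eye(3)-np.outer(d,d);A+=M;b+=M@p
    X=np.linalg.solve(A,b)
    return X,[float(np.linalg.norm((np.eye(3)-np.outer(ray(*o)[1],ray(*o)[1]))@(X-o[0]['position']))) for o in obs]
E
python3 - <<'E'
from h import *
np.set_printoptions(precision=3,suppress=True)
s=calibration('scene');d=calibration('side')
for n,u,v in [('g1',228,191),('g2',261,234),('g3',311,238),('g4',337,256)]: print('scene',n,onz(s,u,v,.03))
for n,u,v in [('a',189,193),('b',208,205),('c',247,203),('d',293,244)]: print('side',n,onz(d,u,v,.03))
for f,x,y,w,h,k in [('scene0',190,140,190,140,4),('side0',130,150,200,150,4)]:
    im=cv2.imread(f'pics/{f}.png')[y:y+h,x:x+w]; cv2.imwrite(f'pics/{f}_c.png',cv2.resize(im,None,fx=k,fy=k,interpolation=cv2.INTER_CUBIC))
E
```

```text
scene g1 [0.392 0.    0.03 ]
scene g2 [ 0.624 -0.083  0.03 ]
scene g3 [0.738 0.002 0.03 ]
scene g4 [ 0.831 -0.008  0.03 ]
side a [ 0.828 -0.006  0.03 ]
side b [0.731 0.007 0.03 ]
side c [ 0.612 -0.075  0.03 ]
side d [0.38  0.004 0.03 ]
```

View pics/scene0_c.png

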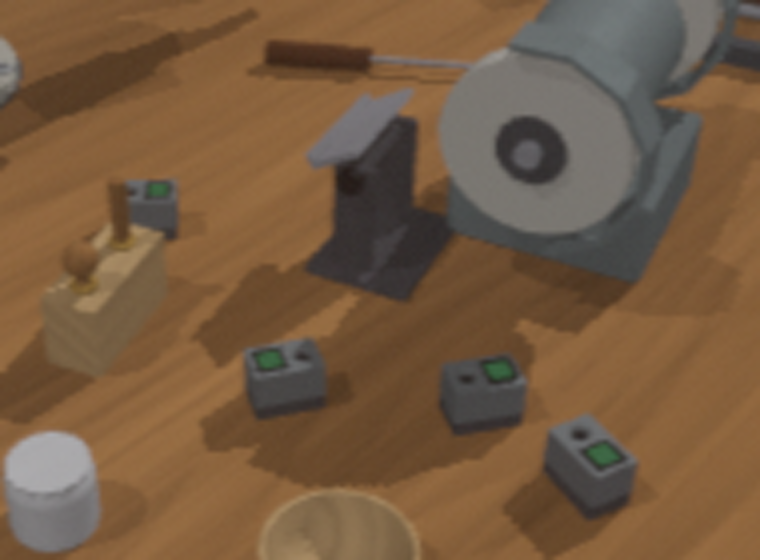

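View pics/side0_c.png

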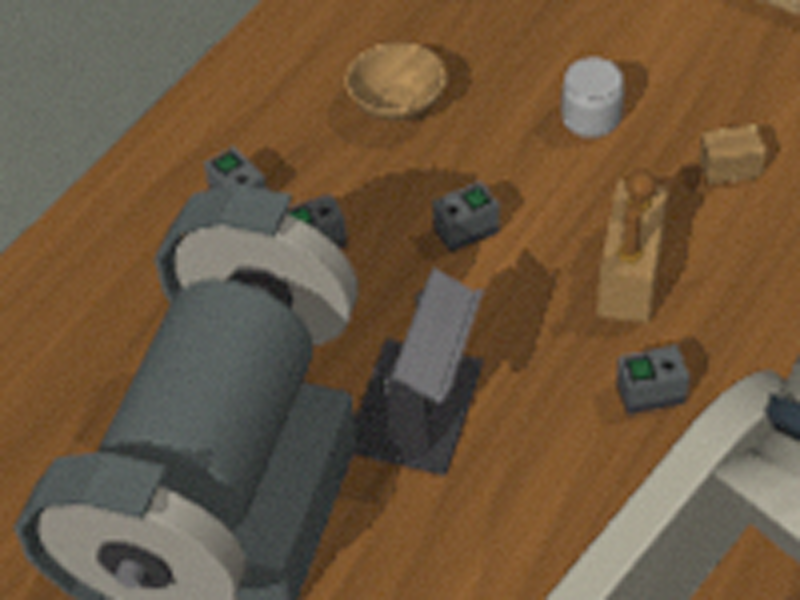

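```bash
python3 - <<'E'
from h import *
np.set_printoptions(precision=3,suppress=True)
s=calibration('scene');d=calibration('side')
S=lambda x,y:(s,190+x/4,140+y/4); D=lambda x,y:(d,130+x/4,150+y/4)
for n,a,b in [('rest c',S(360,128),D(437,336)),('scriber top',S(118,184),D(632,203)),('awl ball',S(81,258),D(641,182)),
 ('wheel hub',S(527,153),D(265,285)),('rest lo-left',S(330,162),D(475,290)),('stand tr corner',S(165,238),D(599,312)),('stand4',S(47,295),D(665,188)),
 ('g2',S(285,360),D(466,203)),('g1',S(150,190),D(652,362))]:
    print(n,tri([a,b]))
w=calibration('wrist');st=manip.state()
T=R.from_quat(st['tool_rot']);print(T.as_matrix());print(T.inv().apply(w['position']-st['tcp_pos']));print((T.inv()*R.from_quat(w['orientation'])).as_matrix())
E
```

```text
rest c (array([0.526, 0.112, 0.111]), [7.698673291403247e-05, 7.698673291409608e-05])
scriber top (array([ 0.454, -0.086,  0.121]), [0.0020233386041929764, 0.0020233386041930428])
awl ball (array([ 0.47 , -0.139,  0.088]), [0.0015923550735154276, 0.001592355073515514])
wheel hub (array([0.664, 0.149, 0.129]), [0.0033987415054364417, 0.0033987415054362595])
rest lo-left (array([0.531, 0.058, 0.107]), [0.007711962859098285, 0.007711962859098233])
stand tr corner (array([ 0.447, -0.031,  0.037]), [0.003061770674458846, 0.0030617706744587385])
stand4 (array([ 0.458, -0.165,  0.062]), [0.0020208333119419403, 0.002020833311942036])
g2 (array([ 0.617, -0.077,  0.037]), [0.0017555557642671448, 0.0017555557642669908])
g1 (array([0.385, 0.001, 0.041]), [0.0029078928866293273, 0.0029078928866292965])
[[-0.969  0.246 -0.   ]
 [ 0.246  0.969 -0.001]
 [-0.    -0.001 -1.   ]]
[ 0.075  0.001 -0.142]
[[ 0.     0.955  0.297]
 [ 1.     0.    -0.001]
 [-0.001  0.297 -0.955]]
```

```bash
cat >> h.py <<'E'
np.set_printoptions(precision=3,suppress=True)
def Rtool(yaw,tilt=0.):
    # tool x=-gx, y=gy, z=-n at grinder-like yaw; tilt: plate slope
    return R.from_euler('z',yaw)*R.from_euler('y',-tilt)*R.from_matrix(np.diag([-1.,1,-1]))
def go(p,Rt,st=None):
    st=st or manip.state(); T=R.from_quat(st['tool_rot'])
    dp=T.inv().apply(np.array(p)-st['tcp_pos'])*100; rv=(T.inv()*Rt).as_rotvec()
    print('dp',dp.round(2),'rot',rv.round(4),'rows',np.linalg.norm(dp)/5,np.linalg.norm(rv)/.15)
E
python3 - <<'E'
from h import *
go([.154,.605,.36],Rtool(.26)); go([.53,.0,.36],Rtool(.26))
E
```

```text
dp [ -0.03  -0.05 -12.93] rot [-0.001 -0.    -0.509] rows 2.585853200728403 3.391976999214171
dp [-51.37 -49.43 -12.87] rot [-0.001 -0.    -0.509] rows 14.487583685081677 3.391976999214171
```

```bash
python3 -m jog '[{"dp":[-4,-4,-12.9],"rot":[0,0,-0.15]},{"dp":[-4,-4,-12.9],"rot":[0,0,-0.3]},{"dp":[-8,-8,-12.9],"rot":[0,0,-0.45]},{"dp":[-51.4,-49.4,-12.9],"rot":[0,0,-0.51]},{"dp":[-51.4,-49.4,-12.9],"rot":[0,0,-0.51]},{"dp":[-51.4,-49.4,-12.9],"rot":[0,0,-0.51]},{"dp":[-51.4,-49.4,-12.9],"rot":[0,0,-0.51]},{"dp":[-51.4,-49.4,-12.9],"rot":[0,0,-0.51]},{"dp":[-51.4,-49.4,-12.9],"rot":[0,0,-0.51]},{"dp":[-51.4,-49.4,-12.9],"rot":[0,0,-0.51]},{"dp":[-51.4,-49.4,-12.9],"rot":[0,0,-0.51]},{"dp":[-51.4,-49.4,-12.9],"rot":[0,0,-0.51]}]'
python3 - <<'E'
from h import *
go([.53,.0,.36],Rtool(.26))
E
```

```text
time_s: 1.35
tcp_pos: [0.4364, 0.1493, 0.3562]
tool_rot: [-0.13, 0.991, -0.0, 0.0]
contact_force: [-0.1, 0.3, -0.1]
grip_width: 0.0856
dp [ -5.19 -16.84  -0.37] rot [-0.001 -0.     0.001] rows 3.525684645890743 0.009736075604609547
```

```bash
python3 -m jog '[{"dp":[-5.2,-16.8,-0.4],"rot":[0,0,0]},{"dp":[-5.2,-16.8,-0.4],"rot":[0,0,0]},{"dp":[-5.2,-16.8,-0.4],"rot":[0,0,0]},{"dp":[-5.2,-16.8,-0.4],"rot":[0,0,0]},{"dp":[-5.2,-16.8,-0.4],"rot":[0,0,0]},{"dp":[-5.2,-16.8,-0.4],"rot":[0,0,0]}]'
python3 - <<'E'
from h import *
import pickle
c=calibration('wrist');s=manip.state();im=capture('wrist');print(s['tcp_pos'],s['joint_vel'])
cv2.imwrite('pics/w1.png',im);pickle.dump((c,s),open('w1.pkl','wb'))
cv2.imwrite('pics/w1b.png',cv2.resize(im,(800,600),interpolation=cv2.INTER_CUBIC))
E
```

```text
time_s: 1.95
tcp_pos: [0.5297, 0.0002, 0.3598]
tool_rot: [-0.129, 0.992, -0.0, -0.001]
contact_force: [-0.9, -0.4, -0.0]
grip_width: 0.0856
[0.53 0.   0.36] [ 0.029 -0.016  0.013  0.004  0.001  0.003]
```

View pics/w1b.png

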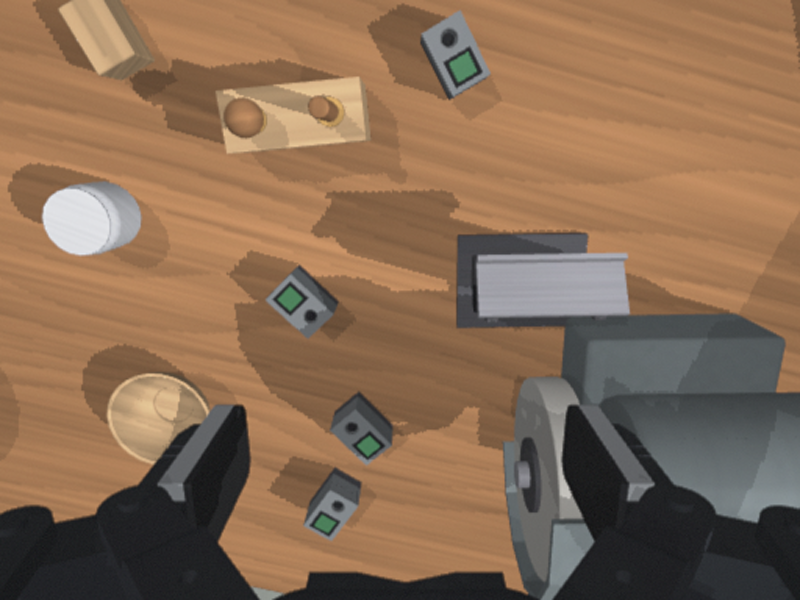

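```bash
python3 - <<'E'
from h import *
go([.58,-.04,.26],Rtool(.26))
E
```

```text
dp [-3.84 -5.25  9.99] rot [-0.    -0.001  0.001] rows 2.3845698700195825 0.008622799048308287
```

```bash
python3 -m jog '[{"dp":[-3.8,-5.2,10],"rot":[0,0,0]},{"dp":[-3.8,-5.2,10],"rot":[0,0,0]},{"dp":[-3.8,-5.2,10],"rot":[0,0,0]},{"dp":[-3.8,-5.2,10],"rot":[0,0,0]},{"dp":[-3.8,-5.2,10],"rot":[0,0,0]}]'
python3 - <<'E'
from h import *
import pickle
c=calibration('wrist');s=manip.state();im=capture('wrist');print(s['tcp_pos'],s['joint_vel'])
cv2.imwrite('pics/w2.png',im);pickle.dump((c,s),open('w2.pkl','wb'))
cv2.imwrite('pics/w2b.png',cv2.resize(im,(800,600),interpolation=cv2.INTER_CUBIC))
E
```

```text
time_s: 2.5
tcp_pos: [0.5794, -0.0386, 0.2611]
tool_rot: [-0.13, 0.991, 0.0, -0.0]
contact_force: [-0.5, 0.0, 0.2]
grip_width: 0.0853
[ 0.579 -0.039  0.261] [ 0.    -0.026 -0.013 -0.003 -0.003 -0.001]
```

View pics/w2b.png

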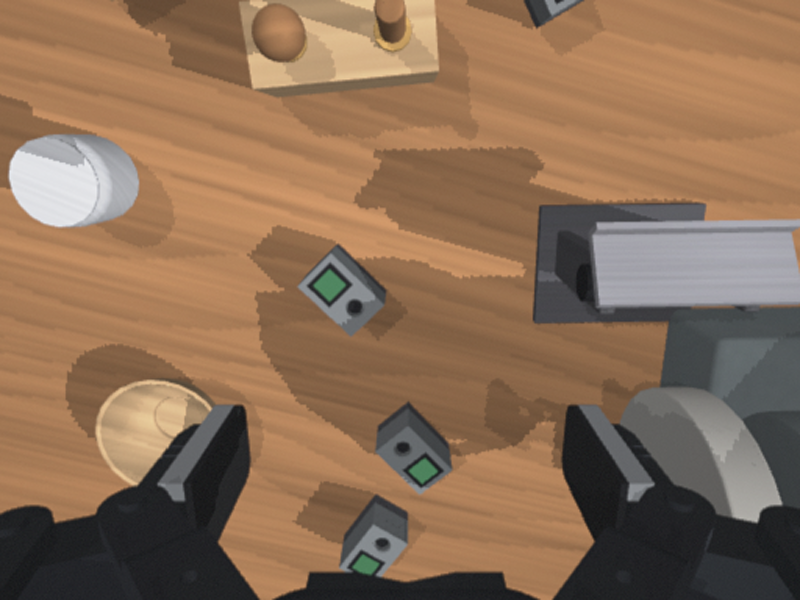

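```bash
python3 - <<'E'
from h import *
im=cv2.imread('pics/w2.png')
def crop(f,x,y,w,h,k,o):
    im=cv2.imread(f'pics/{f}.png')[y:y+h,x:x+w]; im=cv2.resize(im,None,fx=k,fy=k,interpolation=cv2.INTER_CUBIC)
    for i in range(0,w,10): cv2.line(im,(i*k,0),(i*k,4 if i%50 else 12),(0,0,255),1)
    for i in range(0,h,10): cv2.line(im,(0,i*k),(4 if i%50 else 12,i*k),(0,0,255),1)
    cv2.imwrite(f'pics/{o}.png',im)
crop('w2',180,150,80,70,8,'g_w2'); crop('w1',160,160,70,60,8,'g_w1')
crop('w1',280,140,140,80,5,'r_w1'); crop('w2',330,120,182,100,4,'r_w2')
E
```

```text
(no output)
```

View pics/g_w2.png

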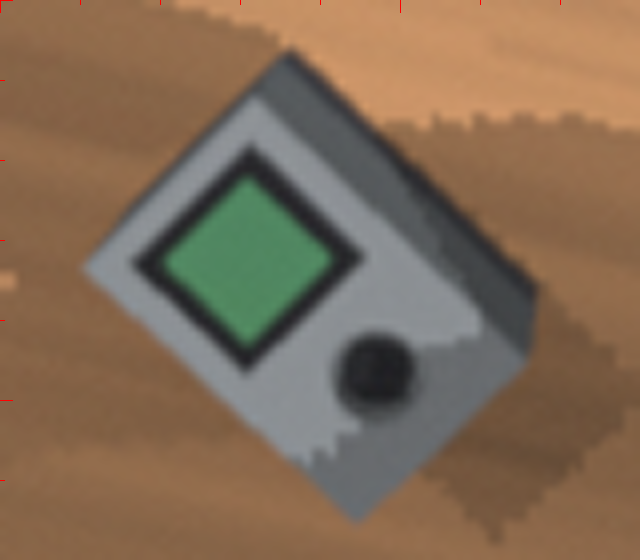

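View pics/g_w1.png

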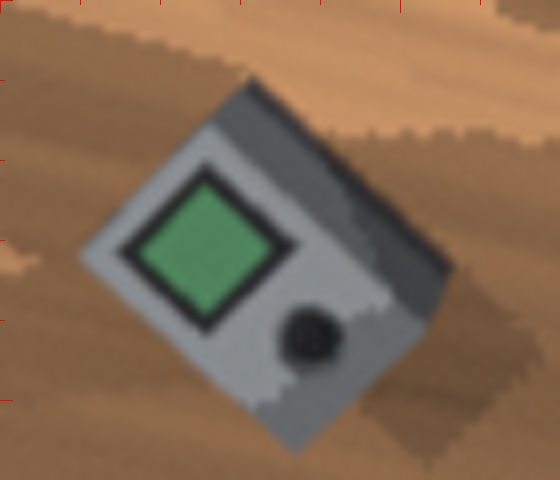

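View pics/r_w1.png

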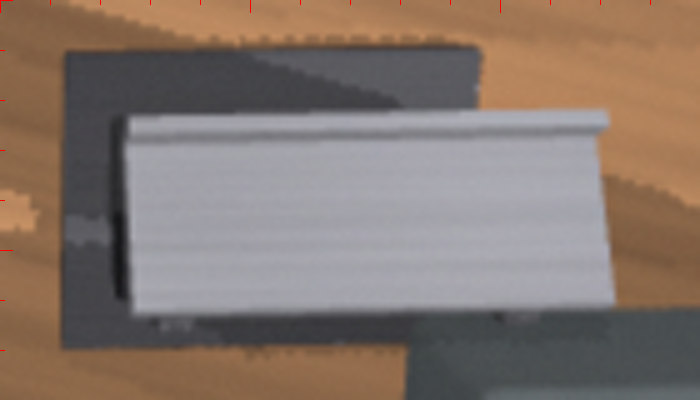

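View pics/r_w2.png

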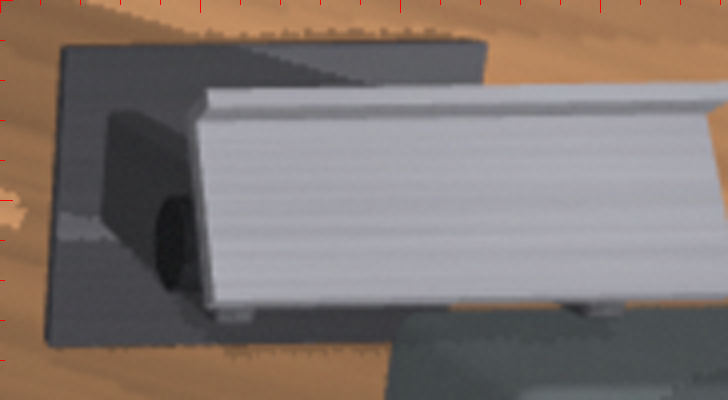

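```bash
cat > fit1.py <<'E'
from h import *
import pickle
from scipy.optimize import least_squares
C={k:pickle.load(open(k+'.pkl','rb'))[0] for k in ['w1','w2']}
def px(pts,ox,oy,k): return {n:(ox+(a+.5)/k-.5,oy+(b+.5)/k-.5) for n,(a,b) in pts.items()}
G={'L':(.017,-.026,.04),'T':(-.017,-.026,.04),'Rr':(-.017,.026,.04),'B':(.017,.026,.04),'bT':(-.017,-.026,0),'bR':(-.017,.026,0)}
og={'w2':px({'L':(83,265),'T':(255,95),'Rr':(528,358),'B':(358,523),'bT':(290,48),'bR':(538,290)},180,150,8),
    'w1':px({'L':(78,255),'T':(210,122),'Rr':(430,325),'B':(297,453),'bT':(253,75),'bR':(456,265)},160,160,8)}
P={'lol':(-.024,-.055,.008),'lor':(-.024,.055,.008),'pl':(-.020,-.055,0),'pr':(-.020,.055,0),'ul':(.020,-.055,0),'ur':(.020,.055,0),'lil':(-.02,-.055,.008),'lir':(-.02,.055,.008)}
orr={'w1':px({'lol':(130,115),'lor':(608,110),'pl':(124,144),'pr':(597,137),'ul':(135,312),'ur':(615,303),'lil':(130,132),'lir':(608,128)},280,140,5),
    'w2':px({'lol':(208,90),'pl':(195,122),'pr':(709,116),'ul':(210,304),'lil':(207,106)},330,120,4)}
def res(M,obs,pose):
    t,Rt=pose; r=[]
    for v in obs:
        for n,uv in obs[v].items(): r.append(proj(C[v],t+Rt.apply(M[n]))[0]-uv)
    return np.ravel(r)
gp=lambda q:(q[:3],R.from_euler('z',q[3]))
rp=lambda q:(q[:3],R.from_euler('z',q[3])*R.from_euler('y',-q[4]))
for nm,M,o,f,q0s in [('gauge',G,og,gp,[[.62,-.08,0,a] for a in (0,1,2,3,4,5)]),('rest',P,orr,rp,[[.52,.11,.115,.26,.5]])]:
    best=min((least_squares(lambda q:res(M,o,f(q)),q0) for q0 in q0s),key=lambda s:s.cost)
    print(nm,best.x,'rms px',np.sqrt(2*best.cost/len(best.fun))); print(best.fun.reshape(-1,2).round(1).tolist())
E
python3 fit1.py
```

```text
gauge [ 0.619 -0.075 -0.003 -0.537] rms px 0.23019568105693008
[[0.2, 0.3], [-0.0, 0.2], [-0.1, 0.4], [-0.1, -0.1], [0.1, -0.5], [-0.1, -0.5], [0.2, -0.0], [-0.1, 0.1], [-0.2, 0.3], [0.1, 0.1], [0.0, -0.3], [-0.1, -0.2]]
rest [0.53  0.113 0.117 0.274 0.516] rms px 0.3431878193670105
[[-0.4, 0.4], [-0.1, 0.0], [0.1, -0.0], [-0.2, 0.1], [-0.7, -0.1], [-0.4, 0.4], [-0.2, 0.3], [0.3, -0.2], [-0.1, -0.0], [0.4, -0.2], [-0.4, -0.3], [0.7, -0.5], [0.6, 0.5]]
```

```bash
python3 - <<'E'
from h import *
go([.619,-.075,.1],Rtool(-.537));go([.619,-.075,.01],Rtool(-.537))
E
```

```text
dp [-2.84 -4.52 16.19] rot [-0.     0.001  0.799] rows 3.409031886051448 5.324092038488648
dp [-2.83 -4.52 25.19] rot [-0.     0.001  0.799] rows 5.149110552517711 5.324092038488648
```

```bash
python3 -m jog '[{"dp":[-2.8,-4.5,16],"rot":[0,0,0.8]},{"dp":[-2.8,-4.5,16],"rot":[0,0,0.8]},{"dp":[-2.8,-4.5,16],"rot":[0,0,0.8]},{"dp":[-2.8,-4.5,16],"rot":[0,0,0.8]},{"dp":[-2.8,-4.5,16],"rot":[0,0,0.8]},{"dp":[-2.8,-4.5,16],"rot":[0,0,0.8]},{"dp":[-2.8,-4.5,16],"rot":[0,0,0.8]},{"dp":[-2.8,-4.5,16],"rot":[0,0,0.8]}]' 8.54
python3 - <<'E'
from h import *
import pickle
c=calibration('wrist');s=manip.state();im=capture('wrist');print(s['tcp_pos'])
pickle.dump((c,s),open('w3.pkl','wb'));cv2.imwrite('pics/w3.png',im)
go([.619,-.075,.01],Rtool(-.537))
# predicted gauge corners
g=np.array([.619,-.075,-.003]);Rg=R.from_euler('z',-.537)
for p in [(.017,-.026,.04),(-.017,-.026,.04),(-.017,.026,.04),(.017,.026,.04),(0,.013,.04)]:
    u=proj(c,g+Rg.apply(p))[0];cv2.circle(im,tuple(int(round(a)) for a in u),3,(0,0,255),1);print(u)
cv2.imwrite('pics/w3b.png',cv2.resize(im,(800,600),interpolation=cv2.INTER_CUBIC))
E
```

```text
time_s: 3.35
tcp_pos: [0.6194, -0.0744, 0.1037]
tool_rot: [0.265, 0.964, 0.0, 0.002]
contact_force: [-0.4, -0.1, -0.1]
grip_width: 0.0854
[ 0.619 -0.074  0.104]
dp [ 0.02 -0.07  9.34] rot [0.001 0.003 0.001] rows 1.867965590236293 0.021770741525330463
[216.573 237.077]
[214.617 187.234]
[297.461 187.262]
[295.697 237.072]
[276.334 212.736]
```

View pics/w3b.png

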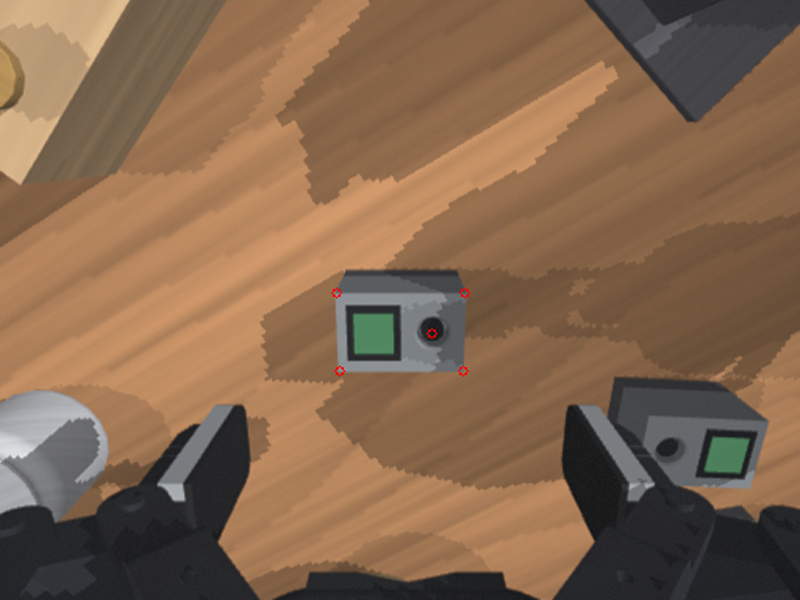

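```bash
python3 -m jog '[{"dp":[0,0,3],"rot":[0,0,0]},{"dp":[0,0,6],"rot":[0,0,0]},{"dp":[0,0,8],"rot":[0,0,0]},{"dp":[0,0,9.4],"rot":[0,0,0]},{"dp":[0,0,9.4],"rot":[0,0,0]},{"dp":[0,0,9.4],"rot":[0,0,0]}]'
python3 -m jog '[{"dp":[0,0,0],"rot":[0,0,0]},{"dp":[0,0,0],"rot":[0,0,0]},{"dp":[0,0,0],"rot":[0,0,0]},{"dp":[0,0,0],"rot":[0,0,0]},{"dp":[0,0,0],"rot":[0,0,0]},{"dp":[0,0,0],"rot":[0,0,0]},{"dp":[0,0,0],"rot":[0,0,0]}]' 4.5
python3 - <<'E'
from h import *
import pickle
c=calibration('wrist');s=manip.state();im=capture('wrist');print(s['tcp_pos'],s['grip_width'],s['contact_force'])
pickle.dump((c,s),open('w4.pkl','wb'));cv2.imwrite('pics/w4.png',im)
cv2.imwrite('pics/w4b.png',cv2.resize(im[192:,128:384],(800,600),interpolation=cv2.INTER_CUBIC))
E
```

```text
time_s: 4.0
tcp_pos: [0.6201, -0.0745, 0.0101]
tool_rot: [0.265, 0.964, 0.0, 0.002]
contact_force: [0.1, -0.5, -0.1]
grip_width: 0.0854
time_s: 4.7
tcp_pos: [0.621, -0.0747, 0.0115]
tool_rot: [0.265, 0.964, 0.0, 0.003]
contact_force: [-0.9, 0.0, 7.2]
grip_width: 0.051
[ 0.621 -0.075  0.011] 0.05096167184570754 [-0.855  0.043  7.197]
```

View pics/w4b.png

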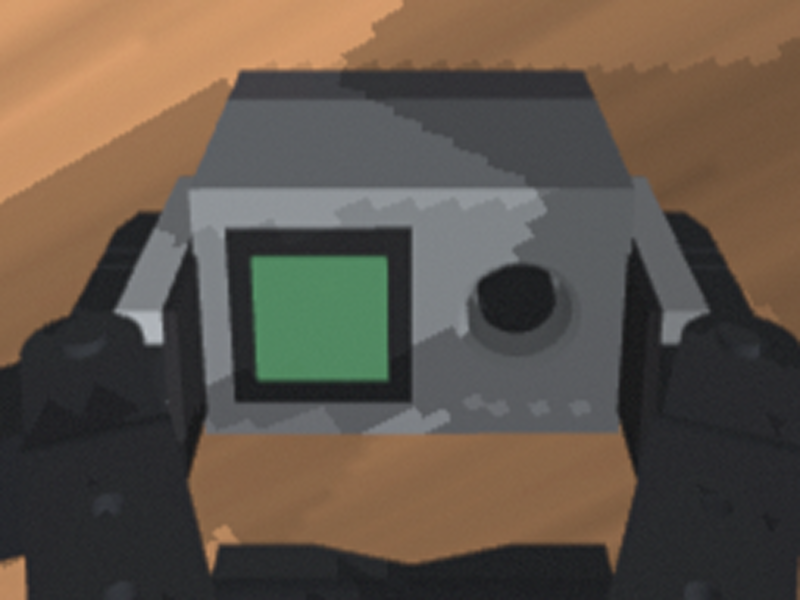

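```bash
cat > fitg.py <<'E'
from h import *
import pickle
from scipy.optimize import least_squares
def fitg(name,pts,ox,oy,k,full=False):
    c,s=pickle.load(open(name+'.pkl','rb')); T=R.from_quat(s['tool_rot'])
    M=np.array([p[0] for p in pts])/1000; uv=np.array([[ox+(a+.5)/k-.5,oy+(b+.5)/k-.5] for _,(a,b) in pts])
    f=lambda q:(proj(c,s['tcp_pos']+T.apply(q[:3]+(R.from_matrix(np.diag([-1.,1,-1]))*R.from_rotvec([0 if not full else q[4],0 if not full else q[5],q[3]])).apply(M)))-uv).ravel()
    r=least_squares(f,[0,0,.01,0,0,0]); print('gauge in tool (mm, rad):',r.x[:3]*1000,r.x[3:],'rms',np.sqrt(np.mean(r.fun**2))); return r.x
if __name__=='__main__':
    pts=[((-17,-26,40),(190,188)),((-17,26,40),(634,187)),((17,26,40),(617,432)),((17,-26,40),(210,432)),((-17,-26,0),(238,72)),((-17,26,0),(584,72))]
    fitg('w4',pts,128,192,3.125); fitg('w4',pts,128,192,3.125,True)
E
python3 fitg.py
```

```text
gauge in tool (mm, rad): [ 1.795  1.328 12.679] [0.003 0.    0.   ] rms 0.48155330901671706
gauge in tool (mm, rad): [ 1.748  1.285 12.665] [ 0.002 -0.002 -0.002] rms 0.47715758105836187
```

```bash
cat >> h.py <<'E'
REST=np.array([.530,.113,.117]);RY=.274;RT=.516
RR=R.from_euler('z',RY)*R.from_euler('y',-RT)
def rest_tcp(x,y,h,pg): # mm, gauge origin in rest frame ; pg in tool mm
    return REST+RR.apply(np.array([x,y,h])/1000)-Rtool(RY,RT).apply(np.array(pg)/1000)
def inrest(p): return RR.inv().apply(np.array(p)-REST)*1000
E
python3 - <<'E'
from h import *
pg=[1.8,1.3,12.7]
s=manip.state()
for z in (.15,.22): go([.62,-.075,z],Rtool(-.537))
t=rest_tcp(0,0,60,pg);print(t);go(t,Rtool(RY,RT))
E
```

```text
dp [ -0.    -0.04 -13.85] rot [0.002 0.005 0.001] rows 2.7701684019787765 0.04037347507165694
dp [ -0.04  -0.03 -20.85] rot [0.002 0.005 0.001] rows 4.170141976308503 0.04037347507165694
[0.497 0.102 0.181]
dp [ 19.59   8.96 -17.05] rot [-0.209 -0.481 -0.791] rows 5.494294887404502 6.327313194748018
```

```bash
python3 -m jog '[{"dp":[0,0,-1.5],"rot":[0,0,0]},{"dp":[0,0,-5],"rot":[0,0,0]},{"dp":[0,0,-10],"rot":[0,0,0]},{"dp":[0,0,-15],"rot":[0,0,0]},{"dp":[2,1,-20],"rot":[0,0,-0.1]},{"dp":[6,2.5,-20],"rot":[-0.05,-0.1,-0.2]},{"dp":[10,4.5,-20],"rot":[-0.1,-0.2,-0.35]},{"dp":[14,6,-20],"rot":[-0.14,-0.3,-0.5]},{"dp":[17,7.5,-19],"rot":[-0.18,-0.4,-0.65]},{"dp":[19.6,9,-17],"rot":[-0.209,-0.481,-0.791]},{"dp":[19.6,9,-17],"rot":[-0.209,-0.481,-0.791]},{"dp":[19.6,9,-17],"rot":[-0.209,-0.481,-0.791]}]'
python3 -m jog '[{"dp":[0,0,0],"rot":[0,0,0]}]'
python3 - <<'E'
from h import *
import pickle
c=calibration('wrist');s=manip.state();im=capture('wrist');print(s['tcp_pos'],s['grip_width'],s['contact_force'],s['qpos'])
pickle.dump((c,s),open('w5.pkl','wb'));cv2.imwrite('pics/w5.png',im)
cv2.imwrite('pics/w5b.png',cv2.resize(im,(800,600),interpolation=cv2.INTER_CUBIC))
go(rest_tcp(0,0,15,[1.8,1.3,12.7]),Rtool(RY,RT))
cv2.imwrite('pics/sc5.png',capture('scene'))
E
```

```text
time_s: 5.95
tcp_pos: [0.4945, 0.1033, 0.1799]
tool_rot: [-0.135, 0.958, 0.035, 0.252]
contact_force: [-0.0, -0.4, -1.7]
grip_width: 0.0515
time_s: 6.05
tcp_pos: [0.4938, 0.1034, 0.1805]
tool_rot: [-0.135, 0.957, 0.035, 0.252]
contact_force: [0.8, -0.2, -1.4]
grip_width: 0.0507
[0.494 0.103 0.18 ] 0.05068979612610852 [ 0.753 -0.231 -1.383] [ 0.166  0.033  2.299  0.188  0.302 -1.851]
dp [-0.33 -0.2   4.59] rot [ 0.002 -0.001  0.005] rows 0.9213569358716892 0.041026659679969615
```

View pics/w5b.png

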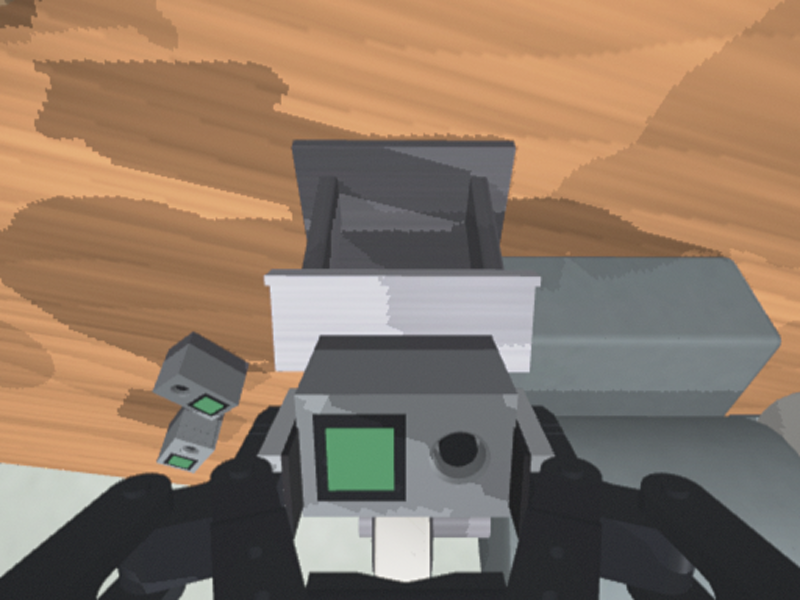

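View pics/sc5.png

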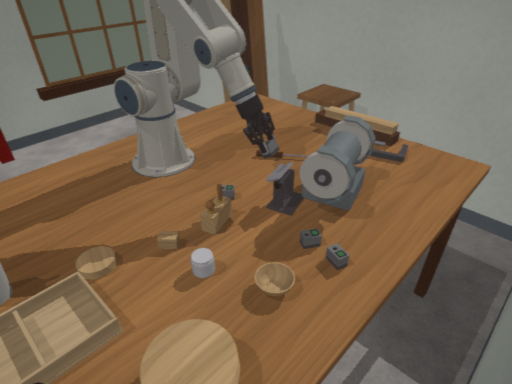

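```bash
python3 - <<'E'
from h import *
im=cv2.imread('pics/w5.png')[160:345,160:360]
cv2.imwrite('pics/w5c.png',cv2.resize(im,None,fx=4,fy=4,interpolation=cv2.INTER_CUBIC)[:600])
cv2.imwrite('pics/w5d.png',cv2.resize(im[60:],None,fx=4,fy=4,interpolation=cv2.INTER_CUBIC)[:600])
E
```

```text
(no output)
```

View pics/w5c.png

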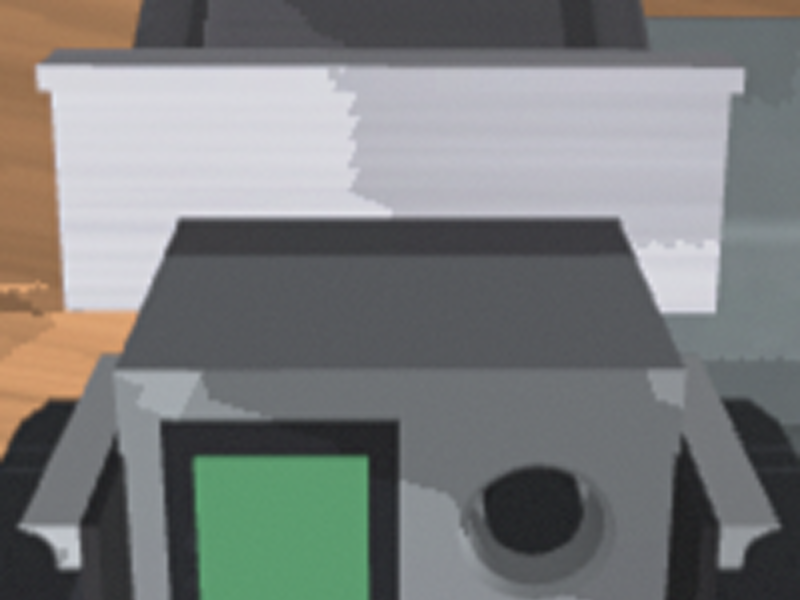

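View pics/w5d.png

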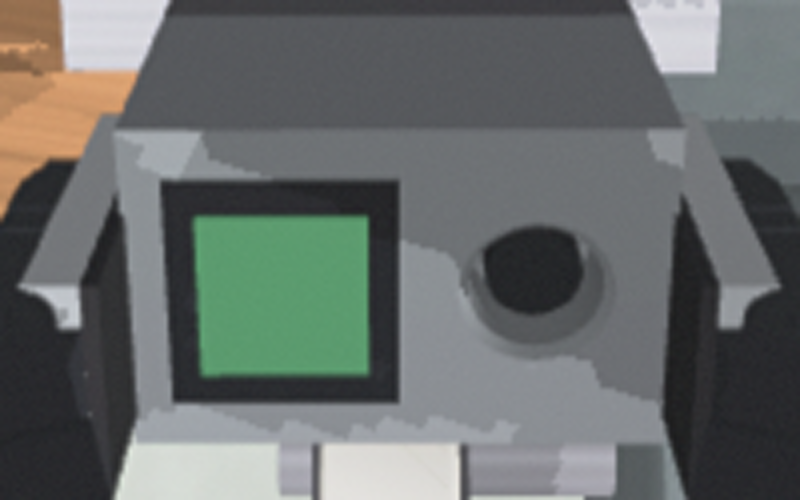

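```bash
cat > fit5.py <<'E'
from h import *
import pickle
from scipy.optimize import least_squares
from fitg import fitg
pg=fitg('w5',[((-17,-26,40),(113,370)),((-17,26,40),(685,370)),((17,26,40),(664,684)),((17,-26,40),(136,682)),((-17,-26,0),(178,217)),((-17,26,0),(620,217))],160,160,4,False)
c,s=pickle.load(open('w5.pkl','rb'));T=R.from_quat(s['tool_rot'])
P={'lol':(-24,-55,8),'lor':(-24,55,8),'lil':(-20,-55,8),'lir':(-20,55,8),'ul':(20,-55,0),'ur':(20,55,0)}
o={'lol':(38,66),'lor':(744,67),'lil':(38,91),'lir':(744,92),'ul':(65,310),'ur':(716,311)}
M=np.array([P[k] for k in o])/1000;uv=np.array([[160+(a+.5)/4-.5,160+(b+.5)/4-.5] for a,b in o.values()])
F=lambda q:(proj(c,q[:3]+(R.from_euler('z',q[3])*R.from_euler('y',-q[4])).apply(M))-uv).ravel()
r=least_squares(F,[.53,.113,.117,.274,.516]);print('rest',r.x,np.sqrt(np.mean(r.fun**2)),r.fun.reshape(-1,2).round(1).tolist())
Rr=R.from_euler('z',r.x[3])*R.from_euler('y',-r.x[4])
g=s['tcp_pos']+T.apply(pg[:3]);print('gauge in rest (this view) mm',Rr.inv().apply(g-r.x[:3])*1000,'gauge in rest(w1w2)',inrest(g))
Tg=T*R.from_matrix(np.diag([-1.,1,-1]));print('rot gauge in rest',(Rr.inv()*Tg).as_rotvec(),(RR.inv()*Tg).as_rotvec())
E
python3 fit5.py
```

```text
gauge in tool (mm, rad): [ 1.859  0.553 12.109] [-0.  0.  0.] rms 0.27959126693558267
rest [0.529 0.113 0.116 0.278 0.545] 0.1783829257751473 [[-0.3, -0.1], [0.2, -0.0], [0.1, -0.1], [-0.2, 0.0], [0.3, 0.1], [-0.1, 0.1]]
gauge in rest (this view) mm [-0.285  1.278 62.109] gauge in rest(w1w2) [-3.119  1.109 61.553]
rot gauge in rest [0.    0.03  0.002] [0.002 0.001 0.006]
```

```bash
cat > joint.py <<'E'
from h import *
import pickle
from scipy.optimize import least_squares
from fit1 import og,orr,G,P
V={k:pickle.load(open(k+'.pkl','rb')) for k in ['w1','w2','w4','w5']}
def pxl(d,ox,oy,k): return {n:(ox+(a+.5)/k-.5,oy+(b+.5)/k-.5) for n,(a,b) in d.items()}
o5r=pxl({'lol':(38,66),'lor':(744,67),'lil':(38,91),'lir':(744,92),'ul':(65,310),'ur':(716,311)},160,160,4)
o4=pxl({'T':(190,188),'Rr':(634,187),'B':(617,432),'L':(210,432),'bT':(238,72),'bR':(584,72)},128,192,3.125)
o5=pxl({'T':(113,370),'Rr':(685,370),'B':(664,684),'L':(136,682),'bT':(178,217),'bR':(620,217)},160,160,4)
def cam(v,b):
    c,s=V[v];T=R.from_quat(s['tool_rot']);c=dict(c)
    c['position']=c['position']+T.apply(b[:3]); c['orientation']=(T*R.from_rotvec(b[3:])*T.inv()*R.from_quat(c['orientation'])).as_quat(); return c
D=R.from_matrix(np.diag([-1.,1,-1]))
def f(q):
    b=q[:6];rest=q[6:11];g=q[11:14];gt=q[14:18];r=[]
    def add(v,M,o,t,Rt):
        c=cam(v,b)
        uv=proj(c,t+Rt.apply(np.array([M[n] for n in o])));r.append((uv-np.array(list(o.values()))).ravel()/.35)
    Rr=R.from_euler('z',rest[3])*R.from_euler('y',-rest[4])
    for v,o in [('w1',orr['w1']),('w2',orr['w2']),('w5',o5r)]: add(v,P,o,rest[:3],Rr)
    for v in ('w1','w2'): add(v,G,og[v],np.array([g[0],g[1],0]),R.from_euler('z',g[2]))
    for v,o in (('w4',o4),('w5',o5)):
        s=V[v][1];T=R.from_quat(s['tool_rot']); add(v,G,o,s['tcp_pos']+T.apply(gt[:3]),T*D*R.from_euler('z',gt[3]))
    r.append(b[:3]/.002);r.append(b[3:]/.005);r.append([(gt[2]-.0115)/.0007,gt[1]/.0007,(rest[2]-.095-.025*np.cos(rest[4]))/.0007])
    return np.concatenate(r)
r=least_squares(f,np.r_[np.zeros(6),.53,.113,.117,.274,.52,.619,-.075,-.537,.0018,0,.0115,0])
q=r.x;J=np.linalg.inv(r.jac.T@r.jac);sd=np.sqrt(np.diag(J))
np.set_printoptions(precision=4,suppress=True)
print('chi2',2*r.cost,len(r.fun));print('bias',q[:6]);print('rest',q[6:11],sd[6:11]);print('gauge in tool',q[14:18],sd[14:18])
s=V['w5'][1];T=R.from_quat(s['tool_rot']);Rr=R.from_euler('z',q[9])*R.from_euler('y',-q[10])
print('gauge in rest at w5',Rr.inv().apply(s['tcp_pos']+T.apply(q[14:17])-q[6:9])*1e3)
E
python3 joint.py
```

```text
gauge [ 0.619 -0.075 -0.003 -0.537] rms px 0.23019568105693008
[[0.2, 0.3], [-0.0, 0.2], [-0.1, 0.4], [-0.1, -0.1], [0.1, -0.5], [-0.1, -0.5], [0.2, -0.0], [-0.1, 0.1], [-0.2, 0.3], [0.1, 0.1], [0.0, -0.3], [-0.1, -0.2]]
rest [0.53  0.113 0.117 0.274 0.516] rms px 0.3431878193670105
[[-0.4, 0.4], [-0.1, 0.0], [0.1, -0.0], [-0.2, 0.1], [-0.7, -0.1], [-0.4, 0.4], [-0.2, 0.3], [0.3, -0.2], [-0.1, -0.0], [0.4, -0.2], [-0.4, -0.3], [0.7, -0.5], [0.6, 0.5]]
chi2 181.182893641558 95
bias [-0.0001 -0.0008 -0.0007  0.002   0.0011 -0.0025]
rest [0.5294 0.1116 0.1164 0.2789 0.5359] [0.0009 0.0007 0.0005 0.0023 0.0074]
gauge in tool [0.0019 0.0001 0.0118 0.0045] [0.0009 0.0007 0.0005 0.0024]
gauge in rest at w5 [-0.779   1.9561 62.0125]
```

```bash
sed -i 's/^REST=.*/REST=np.array([.5294,.1116,.1164]);RY=.278;RT=.536/' h.py; python3 - <<'E'
from h import *
go(rest_tcp(0,0,12,[1.9,.1,11.8]),Rtool(RY,RT))
E
```

```text
dp [-0.13 -0.18  4.97] rot [ 0.    -0.021  0.002] rows 0.9949262110567348 0.1407193347139484
```

```bash
python3 -m jog '[{"dp":[-0.1,-0.2,1.5],"rot":[0,-0.02,0]},{"dp":[-0.1,-0.2,3],"rot":[0,-0.02,0.002]},{"dp":[-0.1,-0.2,4],"rot":[0,-0.02,0.002]},{"dp":[-0.1,-0.2,5],"rot":[0,-0.02,0.002]},{"dp":[-0.1,-0.2,5],"rot":[0,-0.02,0.002]},{"dp":[-0.1,-0.2,5],"rot":[0,-0.02,0.002]}]'
python3 - <<'E'
from h import *
import pickle
c=calibration('wrist');s=manip.state();im=capture('wrist')
pickle.dump((c,s),open('w6.pkl','wb'));cv2.imwrite('pics/w6.png',im)
cv2.imwrite('pics/w6b.png',cv2.resize(im[170:345,160:360],None,fx=4,fy=4,interpolation=cv2.INTER_CUBIC)[:600])
g=s['tcp_pos']+R.from_quat(s['tool_rot']).apply([.0019,.0001,.0118]);print(inrest(g),s['contact_force'])
im=capture('side');cv2.imwrite('pics/s6.png',cv2.resize(im[170:280,180:320],None,fx=5,fy=5,interpolation=cv2.INTER_CUBIC))
E
```

```text
time_s: 6.75
tcp_pos: [0.5194, 0.1084, 0.1376]
tool_rot: [-0.133, 0.955, 0.037, 0.262]
contact_force: [-0.4, -1.0, -1.8]
grip_width: 0.0511
[-0.082 -0.199 11.787] [-0.4   -0.976 -1.757]
```

View pics/w6b.png

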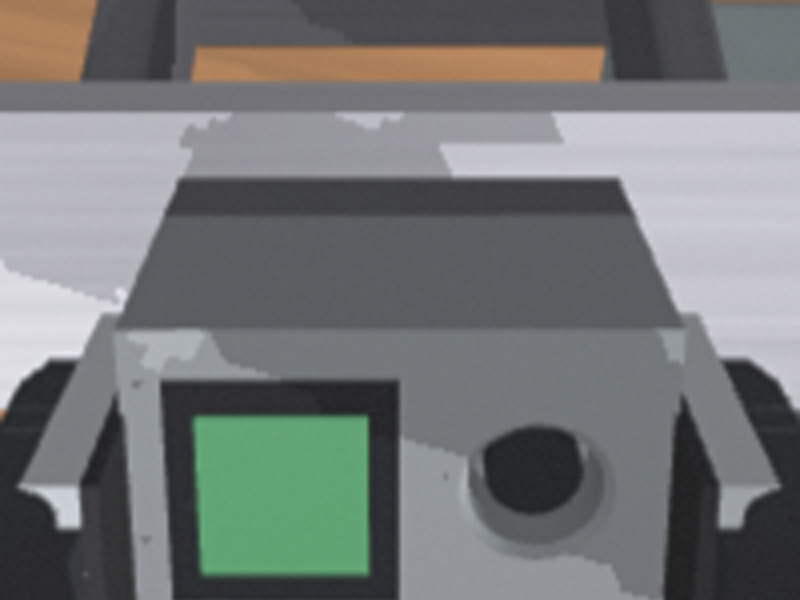

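View pics/s6.png

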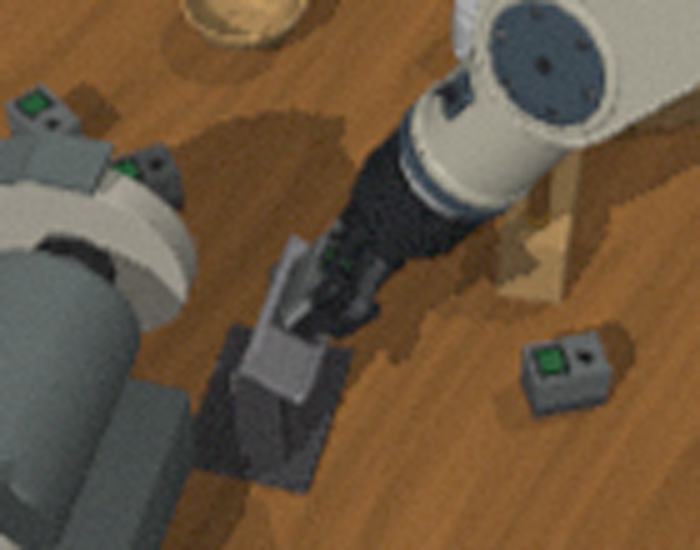

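```bash
cat > g.py <<'E'
from h import *
s=manip.state();T=R.from_quat(s['tool_rot'])
g=s['tcp_pos']+T.apply([.0019,.0001,.0118]);print('gauge in rest',inrest(g),'F rest axes',RR.inv().apply(s['contact_force']),'torque(rest)',RR.inv().apply(s['torque']),'rot err',((RR*R.from_matrix(np.diag([-1.,1,-1]))).inv()*T).as_rotvec(),'w',s['grip_width'],'t',s['time_s'])
E
python3 g.py; python3 -m jog '[{"dp":[0,0,0.4],"rot":[0,0,0]},{"dp":[0,0,0.7],"rot":[0,0,0]},{"dp":[0,0,0.9],"rot":[0,0,0]},{"dp":[0,0,0.9],"rot":[0,0,0]},{"dp":[0,0,0.9],"rot":[0,0,0]}]'; python3 g.py
```

```text
gauge in rest [ 0.166 -0.228 12.129] F rest axes [-0.658 -0.148 -1.559] torque(rest) [ 0.034  0.448 -0.019] rot err [-0.     0.     0.001] w 0.05114934360033468 t 6.85
time_s: 7.35
tcp_pos: [0.5238, 0.1097, 0.1301]
tool_rot: [-0.133, 0.955, 0.037, 0.262]
contact_force: [-0.8, -0.6, -1.7]
grip_width: 0.0509
gauge in rest [ 0.016 -0.191  3.022] F rest axes [-1.707 -0.308 -1.001] torque(rest) [ 0.016  0.386 -0.019] rot err [-0.     0.001  0.001] w 0.05089776354499849 t 7.35
```

```bash
python3 -m jog '[{"dp":[0,0,0.1],"rot":[0,0,0]},{"dp":[0,0,0.15],"rot":[0,0,0]},{"dp":[0,0,0.15],"rot":[0,0,0]}]'; python3 g.py
```

```text
time_s: 7.65
tcp_pos: [0.5245, 0.1099, 0.1288]
tool_rot: [-0.133, 0.955, 0.037, 0.262]
contact_force: [0.3, 0.2, -1.5]
grip_width: 0.0509
gauge in rest [-0.011 -0.189  1.503] F rest axes [-0.479  0.069 -1.479] torque(rest) [-0.004  0.425  0.034] rot err [-0.     0.001  0.001] w 0.050915475804123554 t 7.65
```

```bash
python3 -m jog '[{"dp":[0,0,0.1],"rot":[0,0,0]},{"dp":[0,0,0.1],"rot":[0,0,0]}]'; python3 g.py;  python3 -m jog '[{"dp":[0,0,0.1],"rot":[0,0,0]},{"dp":[0,0,0.1],"rot":[0,0,0]}]'; python3 g.py
```

```text
time_s: 7.85
tcp_pos: [0.525, 0.11, 0.1279]
tool_rot: [-0.133, 0.955, 0.037, 0.262]
contact_force: [-0.2, 0.8, -1.5]
grip_width: 0.0512
gauge in rest [-0.045 -0.198  0.418] F rest axes [-0.733  0.784 -1.336] torque(rest) [-0.058  0.407 -0.012] rot err [-0.     0.001  0.001] w 0.05121320691351094 t 7.85
time_s: 8.05
tcp_pos: [0.5251, 0.1101, 0.1276]
tool_rot: [-0.133, 0.955, 0.037, 0.262]
contact_force: [-13.5, -4.1, 14.6]
grip_width: 0.0506
gauge in rest [-0.121 -0.189  0.113] F rest axes [-4.631 -0.207 19.749] torque(rest) [-0.074  0.58  -0.04 ] rot err [-0.     0.     0.001] w 0.05059582713131794 t 8.05
```

```bash
python3 -m jog '[{"dp":[0,0,-0.04],"rot":[0,0,0]},{"dp":[0.2,0,-0.04],"rot":[0,0,0]},{"dp":[0.2,0,-0.04],"rot":[0,0,0]}]'; python3 g.py;  python3 -m jog '[{"dp":[0.06,0,0],"rot":[0,0,0]},{"dp":[0.06,0,0],"rot":[0,0,0]}]'; python3 g.py
```

```text
time_s: 8.35
tcp_pos: [0.5229, 0.1095, 0.1266]
tool_rot: [-0.133, 0.955, 0.037, 0.262]
contact_force: [0.4, -0.1, -2.2]
grip_width: 0.0512
gauge in rest [-2.533 -0.134  0.46 ] F rest axes [-0.862 -0.248 -2.099] torque(rest) [0.009 0.361 0.062] rot err [-0.     0.001  0.001] w 0.05120177865749625 t 8.35
time_s: 8.55
tcp_pos: [0.5227, 0.1094, 0.1264]
tool_rot: [-0.133, 0.955, 0.037, 0.262]
contact_force: [0.4, -0.3, -1.8]
grip_width: 0.0508
gauge in rest [-2.869 -0.216  0.367] F rest axes [-0.703 -0.437 -1.703] torque(rest) [ 0.038  0.31  -0.009] rot err [-0.     0.     0.001] w 0.0508197115303219 t 8.55
```

```bash
python3 -m jog '[{"dp":[0.1,0,0],"rot":[0,0,0]},{"dp":[0.1,0,0],"rot":[0,0,0]}]'; python3 g.py;  python3 -m jog '[{"dp":[0.1,0,0],"rot":[0,0,0]},{"dp":[0.1,0,0],"rot":[0,0,0]}]'; python3 g.py
```

```text
time_s: 8.75
tcp_pos: [0.5226, 0.1092, 0.1263]
tool_rot: [-0.133, 0.955, 0.037, 0.263]
contact_force: [3.0, 2.5, -1.0]
grip_width: 0.0511
gauge in rest [-3.    -0.308  0.352] F rest axes [ 2.556  1.61  -2.648] torque(rest) [ 0.217 -0.252 -0.066] rot err [ 0.    -0.001  0.001] w 0.05114210759755786 t 8.75
time_s: 8.95
tcp_pos: [0.5226, 0.1092, 0.1263]
tool_rot: [-0.133, 0.955, 0.037, 0.263]
contact_force: [4.0, 3.4, -0.5]
grip_width: 0.0506
gauge in rest [-3.021 -0.364  0.406] F rest axes [ 3.873  2.185 -2.83 ] torque(rest) [ 0.456 -0.479 -0.024] rot err [ 0.    -0.003  0.001] w 0.050588710856082054 t 8.95
```

```bash
python3 -m jog '[{"dp":[0.05,0,0.05],"rot":[0,0.003,0]},{"dp":[0.05,0,0.07],"rot":[0,0.003,0]},{"dp":[0.05,0,0.07],"rot":[0,0.003,0]}]'; python3 g.py
```

```text
time_s: 9.25
tcp_pos: [0.5228, 0.1092, 0.1261]
tool_rot: [-0.133, 0.955, 0.037, 0.263]
contact_force: [-3.9, 0.0, 10.1]
grip_width: 0.0508
gauge in rest [-3.014 -0.413  0.126] F rest axes [ 1.9    1.114 10.571] torque(rest) [ 0.382 -0.298 -0.019] rot err [ 0.    -0.001  0.001] w 0.05077225722047739 t 9.25
```

```bash
python3 -m jog '[{"dp":[0,0,0],"rot":[0,0,0]},{"dp":[0,0,0],"rot":[0,0,0]},{"dp":[0,0,0],"rot":[0,0,0]},{"dp":[0,0,0],"rot":[0,0,0]}]' 7.2; python3 g.py
python3 - <<'E'
from h import *
import pickle
c=calibration('wrist');s=manip.state();im=capture('wrist')
pickle.dump((c,s),open('w7.pkl','wb'));cv2.imwrite('pics/w7.png',im)
cv2.imwrite('pics/w7b.png',cv2.resize(im[170:345,160:360],None,fx=4,fy=4,interpolation=cv2.INTER_CUBIC)[:600])
E
```

```text
time_s: 9.65
tcp_pos: [0.5224, 0.1091, 0.1258]
tool_rot: [-0.133, 0.955, 0.037, 0.262]
contact_force: [-0.6, -0.9, 0.3]
grip_width: 0.0719
gauge in rest [-3.48  -0.385  0.051] F rest axes [-0.532 -0.731  0.635] torque(rest) [ 0.018  0.29  -0.022] rot err [ 0.    -0.     0.001] w 0.07187259352605294 t 9.65
```

View pics/w7b.png

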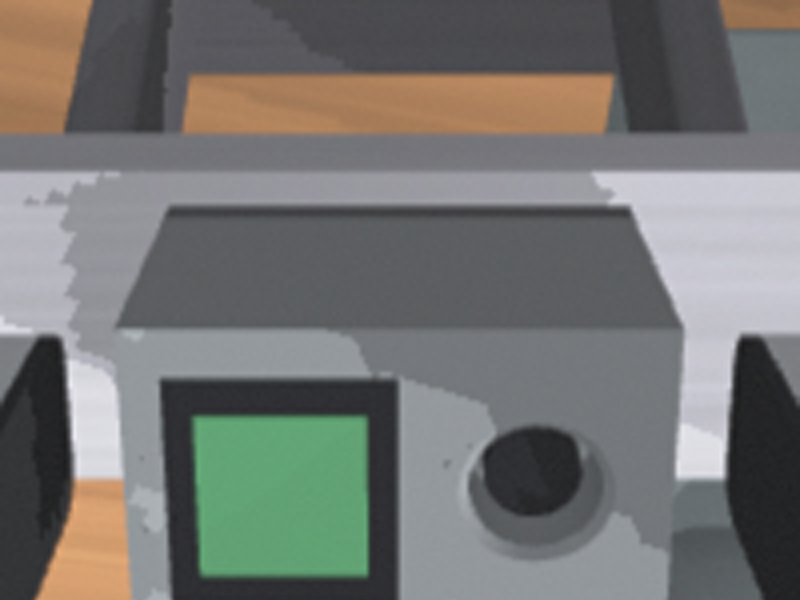

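```bash
python3 -m jog '[{"dp":[0,0,-0.8],"rot":[0,0,0]},{"dp":[0,0,-2.5],"rot":[0,0,0]},{"dp":[0,0,-6],"rot":[0,0,0]},{"dp":[0,0,-9],"rot":[0,0,0]},{"dp":[0,0,-9],"rot":[0,0,0]}]'; 
python3 - <<'E'
from h import *
import pickle
c=calibration('wrist');s=manip.state();im=capture('wrist')
pickle.dump((c,s),open('w8.pkl','wb'));cv2.imwrite('pics/w8.png',im)
cv2.imwrite('pics/w8b.png',cv2.resize(im[140:290,160:360],None,fx=4,fy=4,interpolation=cv2.INTER_CUBIC)[:600])
# centre of stand, rough
d=pickle.load(open('w1.pkl','rb'))[0]; e=pickle.load(open('w2.pkl','rb'))[0]
k=.64
for n,a,b in [('scriber top',(318,104),(390,5)),('collar',(330,109),(393,32)),('awl ball',(244,117),(278,31)),('st br top',(365,142),(436,72)),('st bl top',(230,152),(254,82))]:
    print(n,tri([(d,a[0]*k,a[1]*k),(e,b[0]*k,b[1]*k)]))
E
```

```text
time_s: 10.2
tcp_pos: [0.4785, 0.0964, 0.2062]
tool_rot: [-0.133, 0.954, 0.037, 0.265]
contact_force: [0.4, 0.6, -0.6]
grip_width: 0.0719
scriber top (array([ 0.45 , -0.08 ,  0.118]), [0.0003792567623296664, 0.0003792567623296442])
collar (array([ 0.45 , -0.081,  0.053]), [0.0008012199592487849, 0.0008012199592486804])
awl ball (array([ 0.471, -0.136,  0.088]), [0.0004805911320014297, 0.00048059113200143197])
st br top (array([ 0.466, -0.049,  0.061]), [0.000731464803630421, 0.0007314648036304006])
st bl top (array([ 0.499, -0.146,  0.077]), [0.0013245653235957773, 0.0013245653235957288])
```

View pics/w8b.png

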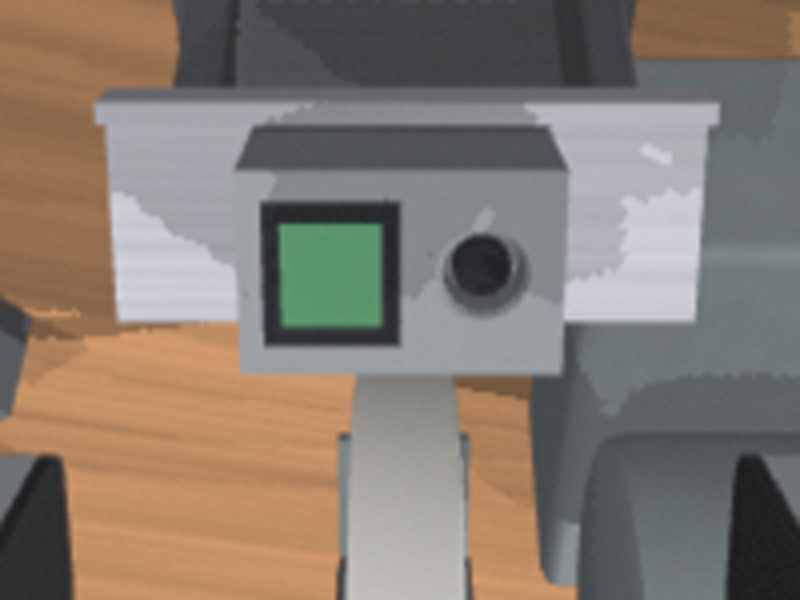

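```bash
python3 - <<'E'
from h import *
print(manip.state()['qpos'])
go([.465,-.07,.235],Rtool(.36))
E
```

```text
[ 0.151 -0.049  2.318  0.193  0.342 -1.862]
dp [  3.5  -15.64  -5.59] rot [-0.023  0.54  -0.081] rows 3.395296236409938 3.640832423432318
```

```bash
python3 -m jog '[{"dp":[1,-2,-3],"rot":[0,0.1,0]},{"dp":[3.5,-6,-5.6],"rot":[-0.02,0.25,-0.08]},{"dp":[3.5,-11,-5.6],"rot":[-0.02,0.4,-0.08]},{"dp":[3.5,-15.6,-5.6],"rot":[-0.023,0.54,-0.08]},{"dp":[3.5,-15.6,-5.6],"rot":[-0.023,0.54,-0.08]},{"dp":[3.5,-15.6,-5.6],"rot":[-0.023,0.54,-0.08]},{"dp":[3.5,-15.6,-5.6],"rot":[-0.023,0.54,-0.08]}]'; 
python3 - <<'E'
from h import *
import pickle
c=calibration('wrist');s=manip.state();im=capture('wrist');print(s['qpos'],s['tcp_pos'])
pickle.dump((c,s),open('w9.pkl','wb'));cv2.imwrite('pics/w9.png',im)
cv2.imwrite('pics/w9b.png',cv2.resize(im,(800,600),interpolation=cv2.INTER_CUBIC))
E
```

```text
time_s: 10.95
tcp_pos: [0.464, -0.0687, 0.2335]
tool_rot: [-0.179, 0.984, 0.001, -0.001]
contact_force: [-0.3, 0.3, 0.2]
grip_width: 0.0721
[-0.151  0.106  1.951  0.002  1.087 -2.082] [ 0.464 -0.069  0.234]
```

View pics/w9b.png

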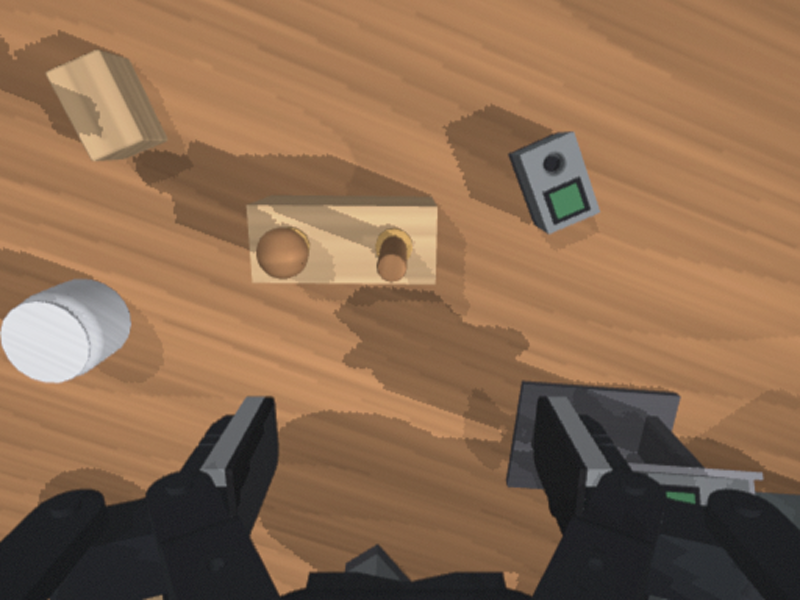

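```bash
python3 - <<'E'
from h import *
im=cv2.imread('pics/w9.png')[115:195,145:295]
cv2.imwrite('pics/w9c.png',cv2.resize(im,None,fx=5,fy=5,interpolation=cv2.INTER_CUBIC))
im=cv2.imread('pics/w1.png')[40:110,130:250]
cv2.imwrite('pics/w1s.png',cv2.resize(im,None,fx=6,fy=6,interpolation=cv2.INTER_CUBIC))
E
```

```text
(no output)
```

View pics/w9c.png

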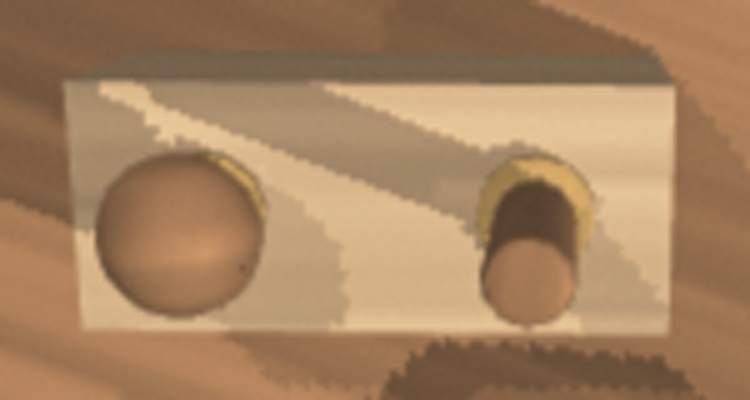

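View pics/w1s.png

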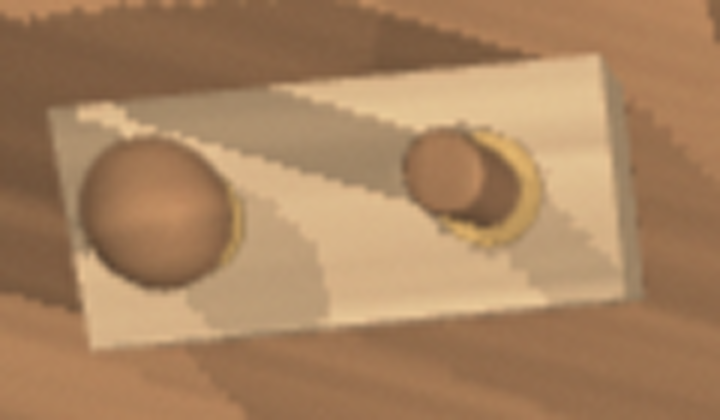

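```bash
cat > stand.py <<'E'
from h import *
import pickle
from scipy.optimize import least_squares
B=np.array([-.0001,-.0008,-.0007,.002,.0011,-.0025])
def cam(v,b=B):
    c,s=pickle.load(open(v+'.pkl','rb'));T=R.from_quat(s['tool_rot']);c=dict(c)
    c['position']=c['position']+T.apply(b[:3]); c['orientation']=(T*R.from_rotvec(b[3:])*T.inv()*R.from_quat(c['orientation'])).as_quat(); return c
def pxl(d,ox,oy,k): return {n:(ox+(a+.5)/k-.5,oy+(b+.5)/k-.5) for n,(a,b) in d.items()}
M={'tl':(-23,-55,62),'tr':(-23,55,62),'br':(23,55,62),'bl':(23,-55,62),'top':(0,30,122),'col':(0,30,67)}
O={'w9':pxl({'tl':(65,80),'tr':(675,86),'br':(668,333),'bl':(83,328),'top':(529,282),'col':(538,213)},145,115,5),
   'w1':pxl({'tl':(48,107),'tr':(600,57),'br':(625,300),'bl':(93,350),'top':(443,171),'col':(486,190)},130,40,6)}
if __name__=='__main__':
  for bb in (B,B*0):
    def f(q):
        r=[]
        for v in O:
            c=cam(v,bb);r.append((proj(c,q[:3]+R.from_euler('z',q[3]).apply(np.array([M[n] for n in O[v]])/1000))-np.array(list(O[v].values()))).ravel())
        return np.concatenate(r)
    r=least_squares(f,[.46,-.11,0,.36]);print(r.x,np.sqrt(np.mean(r.fun**2)));print(r.fun.reshape(-1,2).round(1).tolist())
    print('scriber axis',r.x[:3]+R.from_euler('z',r.x[3]).apply([0,.03,0]))
    for n in ('top','col'): print(n,tri([(cam(v,bb),*O[v][n]) for v in O]))
E
python3 stand.py
```

```text
[ 0.461 -0.11  -0.     0.352] 0.27262830489698264
[[-0.2, -0.1], [-0.1, -0.0], [-0.0, 0.0], [-0.0, -0.1], [-0.3, 0.2], [-0.6, 0.6], [0.4, 0.2], [0.3, -0.4], [0.4, -0.3], [0.1, -0.2], [0.2, 0.0], [0.2, -0.2]]
scriber axis [ 0.451 -0.082 -0.   ]
top (array([ 0.451, -0.082,  0.122]), [0.0002144223637028399, 0.00021442236370282497])
col (array([ 0.451, -0.082,  0.066]), [0.0005326023637881671, 0.0005326023637882036])
[ 0.461 -0.108 -0.002  0.349] 0.22015123908187942
[[0.1, -0.0], [-0.1, 0.0], [-0.0, -0.1], [0.2, -0.2], [-0.1, 0.2], [-0.5, 0.5], [0.2, 0.2], [0.0, -0.4], [0.2, -0.3], [-0.1, -0.2], [0.0, 0.1], [0.0, -0.2]]
scriber axis [ 0.451 -0.08  -0.002]
top (array([ 0.451, -0.08 ,  0.12 ]), [3.9514951079283595e-05, 3.951495107922584e-05])
col (array([ 0.451, -0.08 ,  0.064]), [0.00036869146454002346, 0.00036869146454007176])
```

```bash
python3 - <<'E'
from h import *
go([.451,-.082,.16],Rtool(.352-np.pi/2))
E
```

```text
dp [ 1.66 -0.82  7.41] rot [ 0.001 -0.002  1.579] rows 1.5275962762362758 10.525853169370896
```

```bash
python3 -m jog '[{"dp":[0,0,0],"rot":[0,0,0.15]},{"dp":[0,0,0],"rot":[0,0,0.3]},{"dp":[0,0,0],"rot":[0,0,0.45]},{"dp":[0,0,0],"rot":[0,0,0.6]},{"dp":[0.5,-0.4,1],"rot":[0,0,0.75]},{"dp":[1,-0.6,2],"rot":[0,0,0.9]},{"dp":[1.5,-0.8,3],"rot":[0,0,1.05]},{"dp":[1.66,-0.8,4],"rot":[0,0,1.2]},{"dp":[1.66,-0.8,5],"rot":[0,0,1.35]},{"dp":[1.66,-0.8,6],"rot":[0,0,1.5]},{"dp":[1.66,-0.8,7],"rot":[0,0,1.58]},{"dp":[1.66,-0.8,7.4],"rot":[0,0,1.58]}]' 5.5
python3 -m jog '[{"dp":[0,0,0],"rot":[0,0,0]}]'
python3 - <<'E'
from h import *
import pickle
from stand import cam
c=calibration('wrist');s=manip.state();im=capture('wrist');print(s['qpos'],s['tcp_pos'])
pickle.dump((c,s),open('w10.pkl','wb'));cv2.imwrite('pics/w10.png',im)
for z in (.067,.122):
    u=proj(cam('w10'),[.451,-.082,z])[0];print(u);cv2.circle(im,tuple(int(round(a)) for a in u),3,(0,0,255),1)
cv2.imwrite('pics/w10b.png',cv2.resize(im,(800,600),interpolation=cv2.INTER_CUBIC))
go([.451,-.082,.081],Rtool(.352-np.pi/2))
E
```

```text
time_s: 12.2
tcp_pos: [0.4498, -0.0807, 0.1597]
tool_rot: [0.573, 0.82, 0.0, -0.001]
contact_force: [0.7, -0.4, -0.2]
grip_width: 0.0552
time_s: 12.3
tcp_pos: [0.4491, -0.08, 0.1597]
tool_rot: [0.571, 0.821, 0.001, -0.001]
contact_force: [0.1, -0.7, -0.5]
grip_width: 0.055
[-0.181  0.182  2.051  0.002  0.909 -0.537] [ 0.449 -0.08   0.16 ]
[260.57  205.673]
[260.788 236.182]
dp [-0.27  0.11  7.89] rot [-0.    -0.002  0.002] rows 1.5791675437184067 0.02150020324046603
```

View pics/w10b.png

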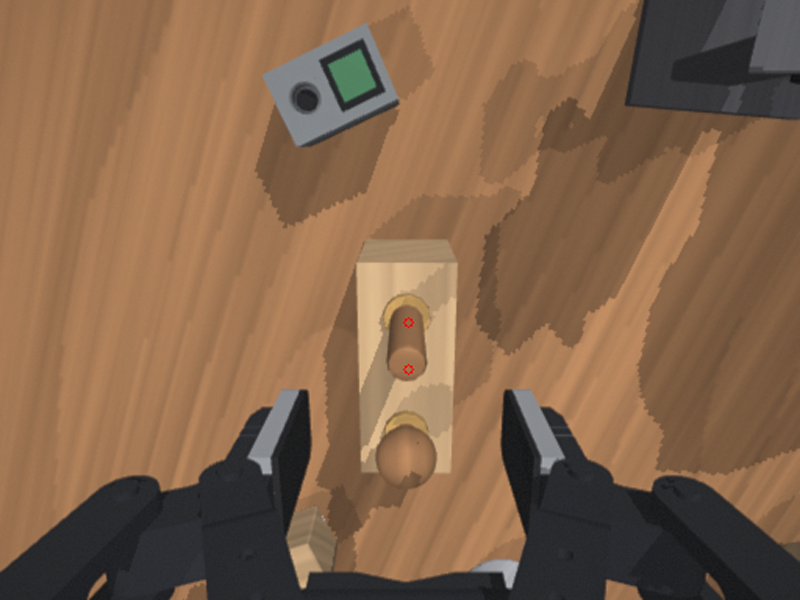

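```bash
python3 - <<'E'
from h import *
go([.4505,-.0805,.081],Rtool(.352-np.pi/2))
E
python3 -m jog '[{"dp":[-0.1,0.1,2],"rot":[0,0,0]},{"dp":[-0.1,0.1,4.5],"rot":[0,0,0]},{"dp":[-0.1,0.1,6.5],"rot":[0,0,0]},{"dp":[-0.1,0.1,7.8],"rot":[0,0,0]},{"dp":[-0.1,0.1,7.9],"rot":[0,0,0]},{"dp":[-0.1,0.1,7.9],"rot":[0,0,0]}]'
python3 - <<'E'
from h import *
go([.4505,-.0805,.081],Rtool(.352-np.pi/2))
cv2.imwrite('pics/w11.png',capture('wrist'))
E
```

```text
dp [-0.11  0.11  7.89] rot [-0.    -0.002  0.002] rows 1.5784885527850847 0.02150020324046603
time_s: 12.95
tcp_pos: [0.4505, -0.0803, 0.0814]
tool_rot: [0.571, 0.821, 0.001, -0.001]
contact_force: [0.3, -0.4, 0.5]
grip_width: 0.0551
dp [-0.02 -0.01  0.04] rot [ 0.    -0.002  0.003] rows 0.008484701465502665 0.027029032806700395
```

View pics/w11.png

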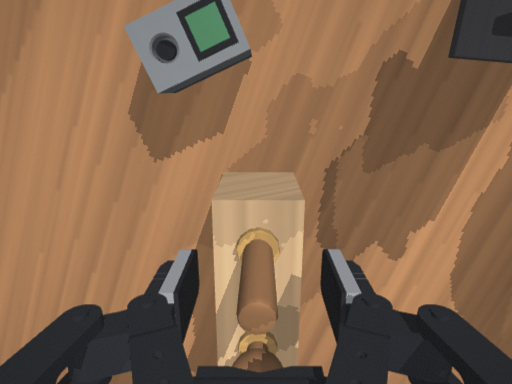

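```bash
python3 -m jog '[{"dp":[0,0,0],"rot":[0,0,0]},{"dp":[0,0,0],"rot":[0,0,0]},{"dp":[0,0,0],"rot":[0,0,0]},{"dp":[0,0,0],"rot":[0,0,0]},{"dp":[0,0,0],"rot":[0,0,0]},{"dp":[0,0,0],"rot":[0,0,0]},{"dp":[0,0,0],"rot":[0,0,0]}]' 0.5
python3 - <<'E'
from h import *
import pickle
c=calibration('wrist');s=manip.state();im=capture('wrist');print(s)
pickle.dump((c,s),open('w12.pkl','wb'));cv2.imwrite('pics/w12.png',im)
E
```

```text
time_s: 13.7
tcp_pos: [0.4512, -0.0805, 0.0822]
tool_rot: [0.571, 0.821, 0.001, -0.0]
contact_force: [-1.0, 0.6, 6.7]
grip_width: 0.0133
{'time_s': 13.7, 'qpos': array([-0.181,  0.314,  2.106,  0.003,  0.722, -0.539]), 'joint_vel': array([ 0.   ,  0.   , -0.   , -0.   ,  0.001, -0.001]), 'joint_efforts': array([  0.006, -43.269, -21.536,   0.014,  -0.371,   0.002]), 'tcp_pos': array([ 0.451, -0.08 ,  0.082]), 'tool_rot': array([ 0.571,  0.821,  0.001, -0.   ]), 'contact_force': array([-1.046,  0.631,  6.73 ]), 'torque': array([0.022, 0.227, 0.074]), 'grip_width': 0.013310529177676566}
```

View pics/w12.png

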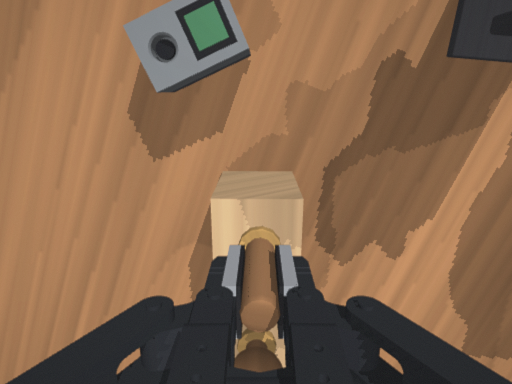

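```bash
python3 -m jog '[{"dp":[0,0,-0.7],"rot":[0,0,0]},{"dp":[0,0,-2],"rot":[0,0,0]},{"dp":[0,0,-4],"rot":[0,0,0]},{"dp":[0,0,-6],"rot":[0,0,0]},{"dp":[0,0,-8],"rot":[0,0,0]},{"dp":[0,0,-10],"rot":[0,0,0]},{"dp":[0,0,-10],"rot":[0,0,0]}]'
python3 - <<'E'
from h import *
import pickle
c=calibration('wrist');s=manip.state();im=capture('wrist');print(s['tcp_pos'],s['contact_force'],s['grip_width'])
pickle.dump((c,s),open('w13.pkl','wb'));cv2.imwrite('pics/w13.png',im)
cv2.imwrite('pics/w13b.png',cv2.resize(im[80:384,150:370],None,fx=2.6,fy=2.6,interpolation=cv2.INTER_CUBIC)[:600])
from stand import cam
T=R.from_quat(s['tool_rot'])
for b in (None,1):
  cc=c if b is None else cam('w13')
  for h in (0,.055,.060,.115): print(h,proj(cc,s['tcp_pos']+T.apply([0,0,.0752-h]))[0])
im=capture('side');cv2.imwrite('pics/s13.png',im)
E
```

```text
time_s: 14.45
tcp_pos: [0.4526, -0.081, 0.1847]
tool_rot: [0.571, 0.821, 0.002, 0.002]
contact_force: [-0.4, -0.1, -0.1]
grip_width: 0.013
[ 0.453 -0.081  0.185] [-0.437 -0.086 -0.133] 0.01301250954612894
0 [257.453 210.183]
0.055 [256.997 245.479]
0.06 [256.942 249.751]
0.115 [256.047 319.13 ]
0 [259.022 210.075]
0.055 [258.817 245.107]
0.06 [258.792 249.344]
0.115 [258.391 318.047]
```

View pics/w13b.png

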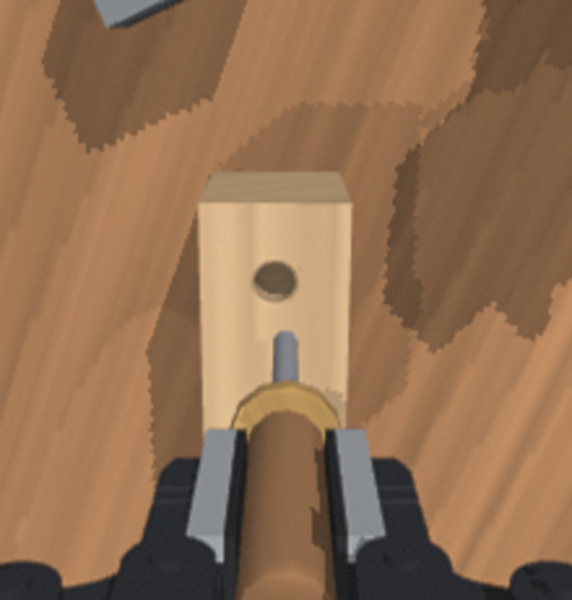

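View pics/s13.png

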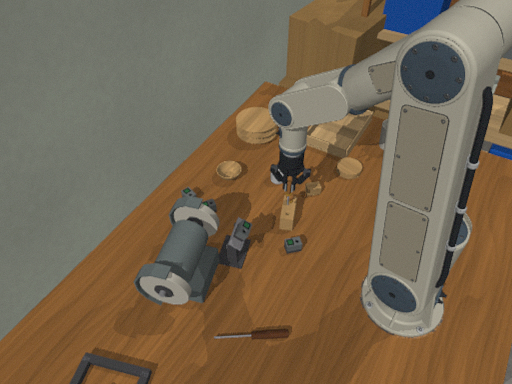

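```bash
cat >> h.py <<'E'
TIP=np.array([1.4,.2,75.2])/1000
RP=Rtool(RY,RT)*R.from_euler('z',np.pi/2)
def press(h,y=12.6,x=-3.): return REST+RR.apply(np.array([x,y,h])/1000)-RP.apply(TIP)
def tip():
    s=manip.state();return inrest(s['tcp_pos']+R.from_quat(s['tool_rot']).apply(TIP)),RR.inv().apply(s['contact_force']),s['time_s'],s['grip_width']
E
python3 - <<'E'
from h import *
print(manip.state()['qpos'],press(66),press(36))
go(press(80),RP); go([.46,-.06,.28],Rtool(.352-np.pi/2))
E
```

```text
[-0.182  0.151  2.028  0.002  0.961 -0.538] [0.454 0.102 0.236] [0.469 0.106 0.21 ]
dp [17.06  5.95 -6.56] rot [-0.534 -0.022  0.075] rows 3.8446884281986184 3.5949960087420116
dp [ 1.64  1.57 -9.76] rot [ 0.002 -0.001  0.003] rows 2.004877777400117 0.026129334837271947
```

```bash
python3 -m jog '[{"dp":[0,0,-4],"rot":[0,0,0]},{"dp":[1,1,-9],"rot":[0,0,0]},{"dp":[5,2,-10],"rot":[-0.1,0,0.02]},{"dp":[9,3.5,-10],"rot":[-0.22,-0.01,0.04]},{"dp":[13,5,-9],"rot":[-0.35,-0.015,0.06]},{"dp":[16,6,-7.5],"rot":[-0.48,-0.02,0.075]},{"dp":[17.1,6,-6.6],"rot":[-0.534,-0.022,0.075]},{"dp":[17.1,6,-6.6],"rot":[-0.534,-0.022,0.075]},{"dp":[17.1,6,-6.6],"rot":[-0.534,-0.022,0.075]},{"dp":[17.1,6,-6.6],"rot":[-0.534,-0.022,0.075]}]'
python3 - <<'E'
from h import *
import pickle
print(tip());go(press(55),RP)
c=calibration('wrist');s=manip.state();im=capture('wrist');print(s['qpos'])
pickle.dump((c,s),open('w14.pkl','wb'));cv2.imwrite('pics/w14.png',im)
cv2.imwrite('pics/w14b.png',cv2.resize(im,(800,600),interpolation=cv2.INTER_CUBIC)[:600])
E
```

```text
time_s: 15.55
tcp_pos: [0.4491, 0.1, 0.2494]
tool_rot: [0.581, 0.77, 0.211, 0.16]
contact_force: [0.2, -0.1, 1.0]
grip_width: 0.0137
(array([-1.013, 12.268, 80.206]), array([ 0.641, -0.193,  0.753]), 15.55, 0.013659609269899457)
dp [ 0.03 -0.2   2.52] rot [ 0.     0.001 -0.   ] rows 0.5056862346506119 0.006179601285444036
[ 0.179 -0.187  2.307  0.106  0.489 -0.179]
```

View pics/w14b.png

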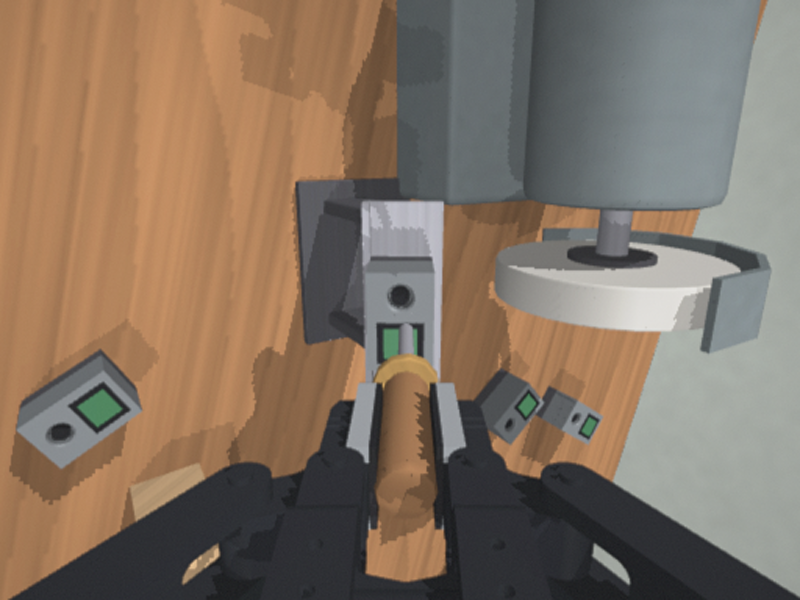

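```bash
python3 -m jog '[{"dp":[0,-0.2,1],"rot":[0,0,0]},{"dp":[0,-0.2,2],"rot":[0,0,0]},{"dp":[0,-0.2,3],"rot":[0,0,0]},{"dp":[0,-0.2,3.4],"rot":[0,0,0]},{"dp":[0,-0.2,3.4],"rot":[0,0,0]},{"dp":[0,-0.2,3.4],"rot":[0,0,0]}]'
python3 - <<'E'
from h import *
import pickle
print(tip());go(press(40),RP)
c=calibration('wrist');s=manip.state();im=capture('wrist')
pickle.dump((c,s),open('w15.pkl','wb'));cv2.imwrite('pics/w15.png',im)
cv2.imwrite('pics/w15b.png',cv2.resize(im[120:270,200:320],None,fx=4,fy=4,interpolation=cv2.INTER_CUBIC)[:600])
# predicted: line of tip axis continuing & button
T=R.from_quat(s['tool_rot'])
for h in (46,40,36.5):
  print(h,'axis pt',proj(c,REST+RR.apply(np.array([tip()[0][0],tip()[0][1],h])/1000))[0])
E
```

```text
time_s: 16.2
tcp_pos: [0.4642, 0.1042, 0.2189]
tool_rot: [0.581, 0.77, 0.211, 0.16]
contact_force: [0.2, 1.0, -0.6]
grip_width: 0.0133
(array([-3.078, 12.149, 46.012]), array([ 0.078,  0.875, -0.741]), 16.2, 0.013334075559457587)
dp [0.04 0.01 0.6 ] rot [-0.     0.001 -0.001] rows 0.12051634247697138 0.0071548772369551
46 axis pt [258.681 208.514]
40 axis pt [258.689 205.638]
36.5 axis pt [258.693 204.025]
```

View pics/w15b.png

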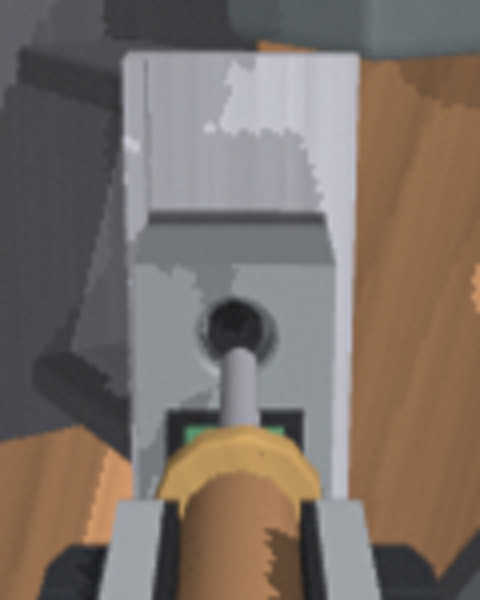

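```bash
sed -i 's/^TIP=.*/TIP=np.array([-.4,.2,75.2])\/1000/' h.py; python3 -m jog '[{"dp":[0.15,-0.03,0],"rot":[0,0,0]},{"dp":[0.28,-0.03,0.2],"rot":[0,0,0]},{"dp":[0.28,-0.03,0.3],"rot":[0,0,0]},{"dp":[0.28,-0.03,0.3],"rot":[0,0,0]}]'
python3 - <<'E'
from h import *
import pickle
print(tip())
c=calibration('wrist');s=manip.state();im=capture('wrist')
pickle.dump((c,s),open('w16.pkl','wb'));cv2.imwrite('pics/w16.png',im)
cv2.imwrite('pics/w16b.png',cv2.resize(im[170:245,215:305],None,fx=8,fy=8,interpolation=cv2.INTER_CUBIC)[:600])
t=tip()[0]
for h in (46,43,40,36.5):
  print(h,'axis pt',proj(c,REST+RR.apply(np.array([t[0],t[1],h])/1000))[0])
E
```

```text
time_s: 16.65
tcp_pos: [0.4647, 0.1074, 0.2165]
tool_rot: [0.581, 0.77, 0.211, 0.16]
contact_force: [-0.2, -0.9, 0.3]
grip_width: 0.0139
(array([-3.159, 13.29 , 43.206]), array([-0.209, -0.83 ,  0.47 ]), 16.65, 0.013916625291881052)
46 axis pt [258.247 212.585]
43 axis pt [258.254 211.066]
40 axis pt [258.26  209.584]
36.5 axis pt [258.267 207.9  ]
```

View pics/w16b.png

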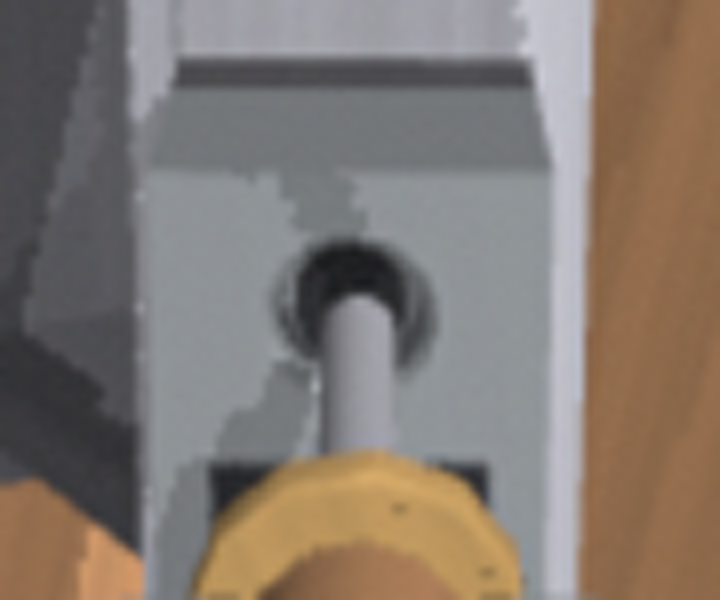

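```bash
python3 -m jog '[{"dp":[0,0,0.3],"rot":[0,0,0]},{"dp":[0,0,0.5],"rot":[0,0,0]},{"dp":[0,0,0.6],"rot":[0,0,0]},{"dp":[0,0,0.6],"rot":[0,0,0]}]'
python3 -c "
from h import *
print(tip())"
python3 -m jog '[{"dp":[0,0,0.1],"rot":[0,0,0]},{"dp":[0,0,0.15],"rot":[0,0,0]},{"dp":[0,0,0.15],"rot":[0,0,0]}]'
python3 -c "
from h import *
print(tip())"
```

```text
time_s: 17.1
tcp_pos: [0.4676, 0.1082, 0.2111]
tool_rot: [0.581, 0.77, 0.211, 0.16]
contact_force: [-0.4, -0.2, -0.2]
grip_width: 0.0141
(array([-3.354, 13.231, 37.013]), array([-0.489, -0.058,  0.071]), 17.1, 0.01410276756763461)
time_s: 17.4
tcp_pos: [0.4684, 0.1084, 0.2099]
tool_rot: [0.581, 0.77, 0.211, 0.16]
contact_force: [-1.9, -1.5, 1.5]
grip_width: 0.0133
(array([-3.198, 13.191, 35.544]), array([-1.127, -0.887,  2.394]), 17.4, 0.013341976415046046)
```

Contact with the button (2.4 N); continuing in small steps.

```bash
python3 -m jog '[{"dp":[0,0,0.1],"rot":[0,0,0]},{"dp":[0,0,0.1],"rot":[0,0,0]}]'
python3 -c "
from h import *
print(tip())"
python3 -m jog '[{"dp":[0,0,0.1],"rot":[0,0,0]},{"dp":[0,0,0.1],"rot":[0,0,0]}]'
python3 -c "
from h import *
print(tip())"
```

```text
time_s: 17.6
tcp_pos: [0.4689, 0.1085, 0.209]
tool_rot: [0.581, 0.77, 0.211, 0.16]
contact_force: [-2.1, -0.3, 2.3]
grip_width: 0.0135
(array([-3.2  , 13.186, 34.534]), array([-0.609,  0.298,  3.057]), 17.6, 0.013487298463788)
time_s: 17.8
tcp_pos: [0.4695, 0.1087, 0.2081]
tool_rot: [0.581, 0.77, 0.211, 0.16]
contact_force: [-3.1, -0.2, 2.2]
grip_width: 0.0136
(array([-3.154, 13.194, 33.492]), array([-1.475,  0.612,  3.447]), 17.8, 0.013550444223207154)
```

```bash
python3 -m jog '[{"dp":[0,0,0.06],"rot":[0,0,0]},{"dp":[0,0,0.06],"rot":[0,0,0]}]'
python3 -c "
from h import *
print(tip())"
```

```text
time_s: 18.0
tcp_pos: [0.4698, 0.1088, 0.2077]
tool_rot: [0.581, 0.77, 0.211, 0.16]
contact_force: [-5.8, -1.3, 6.8]
grip_width: 0.0136
(array([-3.064, 13.194, 32.985]), array([-1.655,  0.377,  8.897]), 18.0, 0.013643373933203674)
```

```bash
python3 -m jog '[{"dp":[0,0,0.06],"rot":[0,0,0]},{"dp":[0,0,0.06],"rot":[0,0,0]},{"dp":[0,0,0.06],"rot":[0,0,0]}]'
python3 - <<'E'
from h import *
print(tip())
im=capture('wrist');cv2.imwrite('pics/w17b.png',cv2.resize(im[120:270,180:340],None,fx=4,fy=4,interpolation=cv2.INTER_CUBIC)[:600])
E
```

```text
time_s: 18.3
tcp_pos: [0.47, 0.1089, 0.2076]
tool_rot: [0.581, 0.769, 0.212, 0.16]
contact_force: [-7.1, -1.8, 11.0]
grip_width: 0.0136
(array([-2.928, 13.23 , 32.714]), array([-0.678,  0.233, 13.203]), 18.3, 0.013616849803639784)
```

View pics/w17b.png

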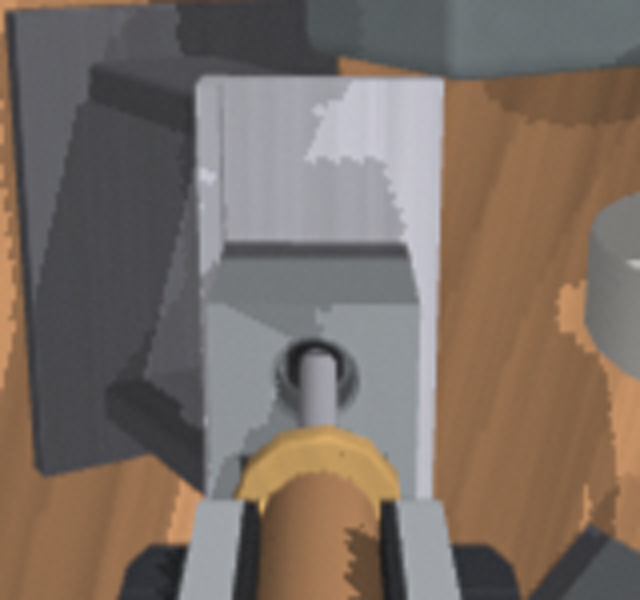

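```bash
python3 -m jog '[{"dp":[0,0,-0.5],"rot":[0,0,0]},{"dp":[0,0,-1.5],"rot":[0,0,0]},{"dp":[0,0,-3.5],"rot":[0,0,0]},{"dp":[0,0,-6],"rot":[0,0,0]},{"dp":[0,0,-8],"rot":[0,0,0]},{"dp":[0,0,-8],"rot":[0,0,0]}]'
python3 - <<'E'
from h import *
print(tip())
im=capture('wrist');cv2.imwrite('pics/w18b.png',cv2.resize(im[100:250,180:340],None,fx=4,fy=4,interpolation=cv2.INTER_CUBIC)[:600])
go([.4512,-.0805,.20],Rtool(.352-np.pi/2));print(manip.state()['tcp_pos'])
E
```

```text
time_s: 18.95
tcp_pos: [0.4309, 0.0976, 0.2791]
tool_rot: [0.581, 0.769, 0.213, 0.162]
contact_force: [0.1, -0.1, -1.7]
grip_width: 0.0135
(array([ -1.064,  13.076, 115.013]), array([-0.808, -0.137, -1.553]), 18.95, 0.013537758454436739)
dp [-17.68  -6.52   5.18] rot [ 0.54   0.021 -0.073] rows 3.909498926022048 3.634258034568536
[0.431 0.098 0.278]
```

View pics/w18b.png

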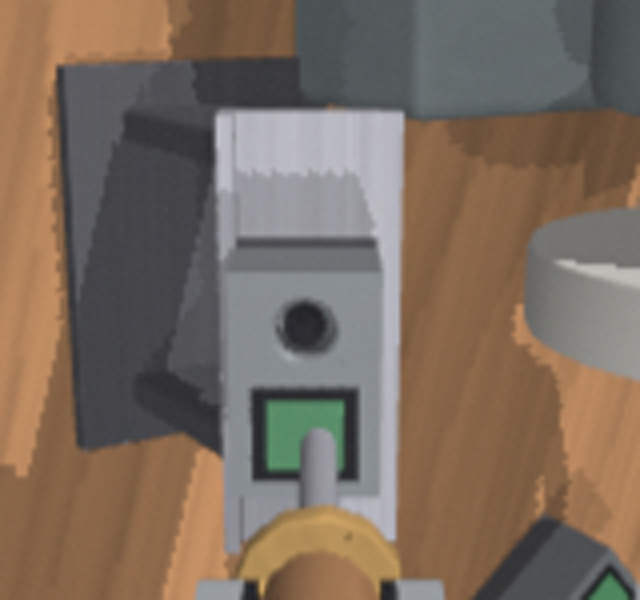

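```bash
python3 -m jog '[{"dp":[-3,-1,0],"rot":[0.1,0,-0.01]},{"dp":[-7,-2.5,1],"rot":[0.22,0.01,-0.03]},{"dp":[-11,-4,2.5],"rot":[0.34,0.015,-0.045]},{"dp":[-15,-5.5,4],"rot":[0.45,0.02,-0.06]},{"dp":[-17.7,-6.5,5.2],"rot":[0.54,0.021,-0.073]},{"dp":[-17.7,-6.5,5.2],"rot":[0.54,0.021,-0.073]},{"dp":[-17.7,-6.5,5.2],"rot":[0.54,0.021,-0.073]},{"dp":[-17.7,-6.5,5.2],"rot":[0.54,0.021,-0.073]}]'
python3 - <<'E'
from h import *
import pickle
c=calibration('wrist');s=manip.state();im=capture('wrist');print(s['tcp_pos'],R.from_quat(s['tool_rot']).as_matrix()[:,2])
pickle.dump((c,s),open('w19.pkl','wb'));cv2.imwrite('pics/w19.png',im)
cv2.imwrite('pics/w19b.png',cv2.resize(im[100:250,170:330],None,fx=4,fy=4,interpolation=cv2.INTER_CUBIC)[:600])
go([.4512,-.0805,.155],Rtool(.352-np.pi/2))
E
```

```text
time_s: 19.8
tcp_pos: [0.4509, -0.0798, 0.1997]
tool_rot: [0.572, 0.82, 0.0, -0.0]
contact_force: [-0.1, 0.9, -1.2]
grip_width: 0.0131
[ 0.451 -0.08   0.2  ] [ 0.     0.001 -1.   ]
dp [-0.08 -0.01  4.52] rot [ 0.001 -0.     0.001] rows 0.9036827973469963 0.007671216088433062
```

View pics/w19b.png

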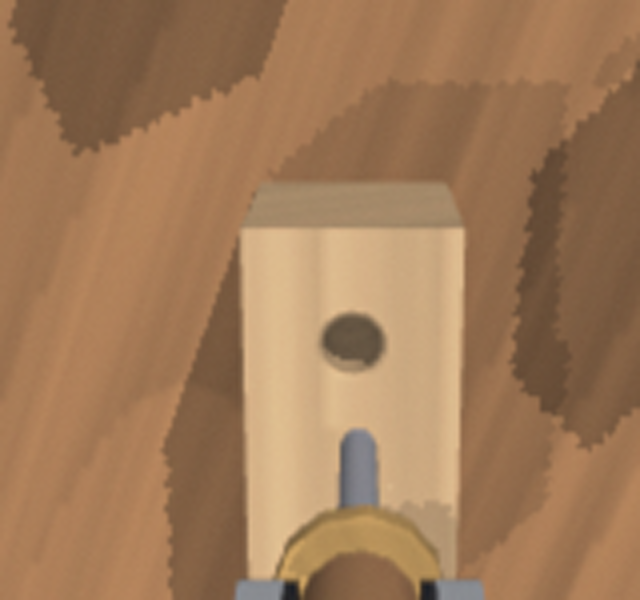

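```bash
python3 -m jog '[{"dp":[-0.08,0,1.5],"rot":[0,0,0]},{"dp":[-0.08,0,3.5],"rot":[0,0,0]},{"dp":[-0.08,0,5.2],"rot":[0,0,0]},{"dp":[-0.08,0,5.2],"rot":[0,0,0]},{"dp":[-0.08,0,5.2],"rot":[0,0,0]}]'
python3 - <<'E'
from h import *
import pickle
c=calibration('wrist');s=manip.state();im=capture('wrist');T=R.from_quat(s['tool_rot']);print(s['tcp_pos'],T.as_matrix()[:,2])
pickle.dump((c,s),open('w20.pkl','wb'));cv2.imwrite('pics/w20.png',im)
cv2.imwrite('pics/w20b.png',cv2.resize(im[160:235,215:305],None,fx=8,fy=8,interpolation=cv2.INTER_CUBIC)[:600])
for d in (.0722,.0752,s['tcp_pos'][2]-.062): print(d,proj(c,s['tcp_pos']+T.apply([-.0004,.0002,d]))[0])
go([.4512,-.0805,.0822],Rtool(.352-np.pi/2))
E
```

```text
time_s: 20.35
tcp_pos: [0.4513, -0.08, 0.1491]
tool_rot: [0.572, 0.82, 0.001, 0.001]
contact_force: [0.1, -0.5, 0.3]
grip_width: 0.0136
[ 0.451 -0.08   0.149] [ 0.002  0.    -1.   ]
0.0722 [257.752 212.293]
0.0752 [257.767 210.782]
0.08706406471877715 [257.824 205.157]
dp [-0.01 -0.07  6.72] rot [0.003 0.001 0.001] rows 1.343095459619922 0.019913883599778807
```

View pics/w20b.png

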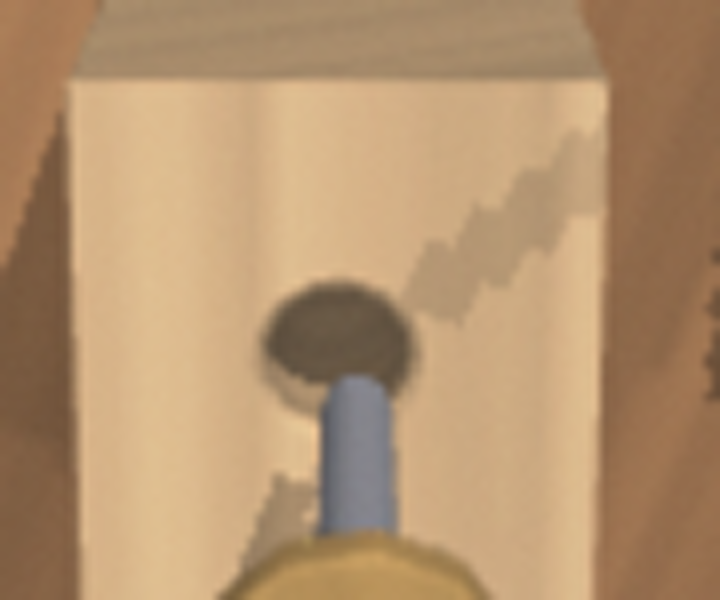

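```bash
python3 -m jog '[{"dp":[0.03,-0.14,0],"rot":[0.003,0.001,0]},{"dp":[0.03,-0.14,1.0],"rot":[0.003,0.001,0]},{"dp":[0.03,-0.14,1.8],"rot":[0.003,0.001,0]},{"dp":[0.03,-0.14,2.0],"rot":[0.003,0.001,0]}]'
python3 - <<'E'
from h import *
s=manip.state();print(s['tcp_pos'],s['contact_force'],s['torque'])
go([.4512,-.0805,.0822],Rtool(.352-np.pi/2))
im=capture('wrist');cv2.imwrite('pics/w21b.png',cv2.resize(im[160:235,215:305],None,fx=8,fy=8,interpolation=cv2.INTER_CUBIC)[:600])
E
```

```text
time_s: 20.8
tcp_pos: [0.4496, -0.0803, 0.1283]
tool_rot: [0.572, 0.82, -0.0, -0.001]
contact_force: [-0.0, -0.5, -1.8]
grip_width: 0.0135
[ 0.45  -0.08   0.128] [-0.05  -0.528 -1.8  ] [ 0.012 -0.011 -0.039]
dp [-0.08  0.15  4.6 ] rot [-0.002 -0.001  0.001] rows 0.9215845088235763 0.015131246637331503
```

View pics/w21b.png

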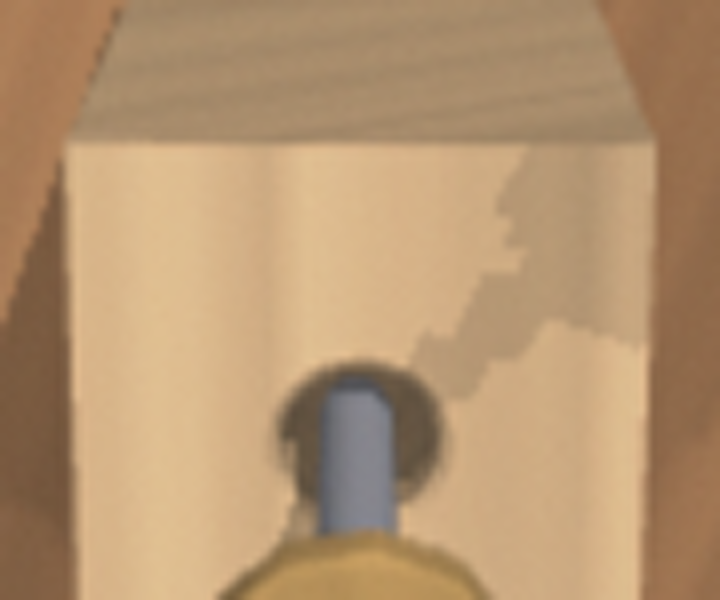

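```bash
python3 -m jog '[{"dp":[0,0,1.5],"rot":[0,0,0]},{"dp":[0,0,3],"rot":[0,0,0]},{"dp":[0,0,4],"rot":[0,0,0]},{"dp":[0,0,4.4],"rot":[0,0,0]},{"dp":[0,0,4.4],"rot":[0,0,0]}]'
python3 -m jog '[{"dp":[0,0,0.1],"rot":[0,0,0]},{"dp":[0,0,0.1],"rot":[0,0,0]}]'
python3 -m jog '[{"dp":[0,0,0.1],"rot":[0,0,0]},{"dp":[0,0,0.1],"rot":[0,0,0]}]'
```

```text
time_s: 21.35
tcp_pos: [0.4493, -0.0802, 0.0839]
tool_rot: [0.572, 0.82, -0.001, -0.002]
contact_force: [-0.1, -0.5, -0.3]
grip_width: 0.0135
time_s: 21.55
tcp_pos: [0.4495, -0.0803, 0.0832]
tool_rot: [0.572, 0.82, -0.001, -0.001]
contact_force: [0.3, -0.6, -0.6]
grip_width: 0.0134
time_s: 21.75
tcp_pos: [0.4498, -0.0803, 0.0825]
tool_rot: [0.572, 0.82, -0.0, -0.001]
contact_force: [0.4, 0.0, 0.3]
grip_width: 0.0136
```

```bash
python3 -m jog '[{"dp":[0,0,0.08],"rot":[0,0,0]},{"dp":[0,0,0.08],"rot":[0,0,0]}]'
python3 -m jog '[{"dp":[0,0,0.08],"rot":[0,0,0]},{"dp":[0,0,0.08],"rot":[0,0,0]}]'
```

```text
time_s: 21.95
tcp_pos: [0.4499, -0.0803, 0.0822]
tool_rot: [0.572, 0.82, -0.0, -0.001]
contact_force: [-2.0, 0.7, 6.9]
grip_width: 0.0136
time_s: 22.15
tcp_pos: [0.4499, -0.0804, 0.0821]
tool_rot: [0.572, 0.82, -0.0, -0.001]
contact_force: [-4.0, 1.0, 12.7]
grip_width: 0.0135
```

```bash
python3 -m jog '[{"dp":[0,0,0],"rot":[0,0,0]},{"dp":[0,0,0],"rot":[0,0,0]},{"dp":[0,0,0],"rot":[0,0,0]},{"dp":[0,0,0],"rot":[0,0,0]},{"dp":[0,0,0],"rot":[0,0,0]}]' 5.5
python3 -m jog '[{"dp":[0,0,-1],"rot":[0,0,0]},{"dp":[0,0,-3],"rot":[0,0,0]},{"dp":[0,0,-7],"rot":[0,0,0]},{"dp":[0,0,-12],"rot":[0,0,0]},{"dp":[0,0,-16],"rot":[0,0,0]},{"dp":[0,0,-16],"rot":[0,0,0]}]'
python3 - <<'E'
from h import *
im=capture('wrist');cv2.imwrite('pics/w22.png',im)
im=capture('scene');cv2.imwrite('pics/sc22.png',cv2.resize(im[140:280,190:380],None,fx=4,fy=4,interpolation=cv2.INTER_CUBIC))
E
```

```text
time_s: 22.65
tcp_pos: [0.4499, -0.0804, 0.082]
tool_rot: [0.572, 0.82, -0.0, -0.001]
contact_force: [0.1, -0.2, 0.6]
grip_width: 0.0552
time_s: 23.25
tcp_pos: [0.4532, -0.081, 0.2482]
tool_rot: [0.572, 0.82, 0.002, 0.004]
contact_force: [0.0, -0.1, -0.9]
grip_width: 0.0551
```

View pics/w22.png

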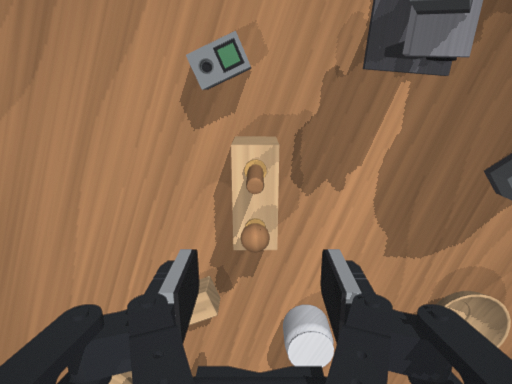

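View pics/sc22.png

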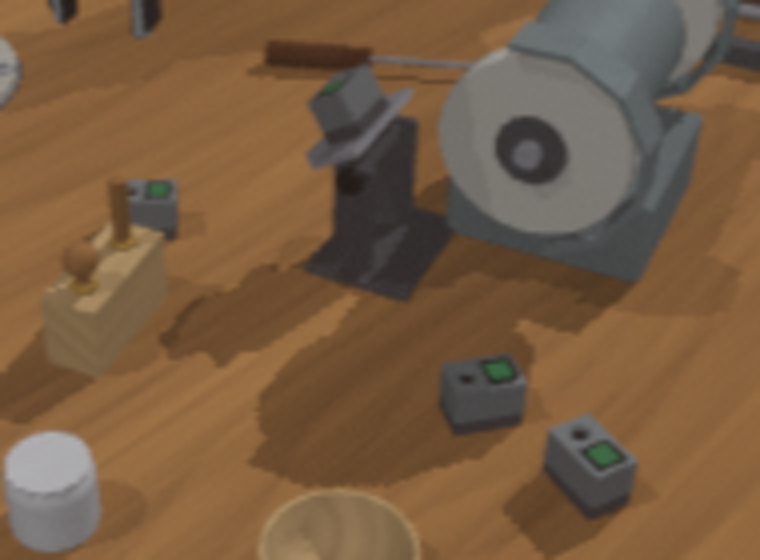

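```bash
python3 - <<'E'
from h import *
import pickle
from scipy.optimize import least_squares
from stand import cam
for c in (cam('w8'),cam('w8',np.zeros(6))):
    f4=lambda d:np.array([[160+(a+.5)/4-.5,140+(b+.5)/4-.5] for a,b in d])
    ug=f4([(235,170),(567,170),(562,373),(241,373)]);ur=f4([(96,103),(719,104),(96,124),(719,125),(118,321),(696,321)])
    G=np.array([(-17,-26,40),(-17,26,40),(17,26,40),(17,-26,40)])/1e3;P=np.array([(-24,-55,8),(-24,55,8),(-20,-55,8),(-20,55,8),(20,-55,0),(20,55,0)])/1e3
    def f(q):
        Rr=R.from_euler('z',q[3])*R.from_euler('y',-q[4])
        return np.r_[(proj(c,q[:3]+Rr.apply(P))-ur).ravel(),(proj(c,q[:3]+Rr.apply(np.r_[q[5:7],0]+R.from_euler('z',q[7]).apply(G)))-ug).ravel()]
    r=least_squares(f,[.53,.112,.116,.278,.536,-.003,0,0]);print(r.x,np.sqrt(np.mean(r.fun**2)))
im=capture('side');cv2.imwrite('pics/s22.png',cv2.resize(im[150:290,130:330],None,fx=4,fy=4,interpolation=cv2.INTER_CUBIC))
E
```

```text
[ 0.53   0.112  0.116  0.28   0.548 -0.003 -0.001  0.002] 0.20814754674598593
[ 0.53   0.113  0.116  0.276  0.549 -0.003 -0.001  0.002] 0.2095727320406558
```

View pics/s22.png

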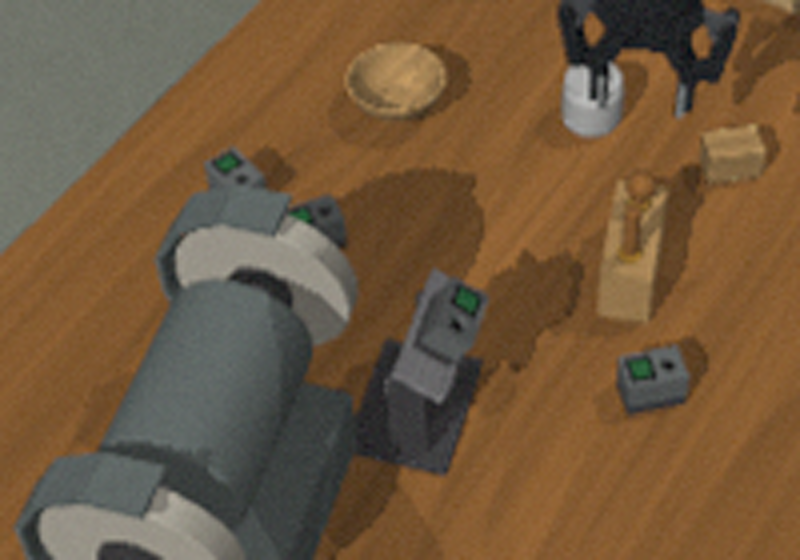

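```bash
python3 - <<'E'
from workcell import manip
print(manip.sign_off(), manip.state()['time_s'])
E
```

```text
the job is handed in; nothing more can be done
the job is handed in; nothing more can be done
```

The job is done and handed in at about 23.4 s of the 64 s allowed; the sign-off gives no verdict.

- **Gauge:** I took the one farthest right (y ≈ −0.08; the other three stood near y ≈ 0). I lowered it onto the rest until it touched, slid it down to the lip and let go. A fit to the picture taken after letting go put it at x ≈ −3 mm, turned about 0.002 rad from square. Later pictures showed it still in place after the press and at the end.
- **Zero button:** The scriber met the button at about 36 mm above the plate. The force rose slowly to about 3.4 N, then hit a hard stop near 33 mm, and I held it at about 13 N. That is the full 3 mm of travel. The stop was felt by force, as the button's joint cannot be read directly.
- **Scriber:** It is back in its own hole, collar on the block. The gripper height on seating was 82.2 mm, the same as when I picked it up. In the last picture its top showed at the same place as at the start.
- **Other things:** The rest and the loose items I could see in the last pictures looked unmoved, and the robot was touching nothing. The round disc and the far bench were not in those crops.

**Disagreements in measurement:**
- The camera views disagreed on the rest's slope (0.516 to 0.549 rad; I used 0.536).
- My first estimate of the scriber tip was off by about 2 mm. I corrected it from a close view before pressing.

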